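# Set the smoker's concentric draft knobs

### The job

On the draft controller, first turn the big outer ring until the bar on its top lines up with its mark on the plate, leaving the needle where it stands. Then take the small inner knob, press it in gently only until you feel the clutch bite, and turn it while pressed until the needle lines up with the needle's mark, without shifting the ring; let the knob spring back up and let go. Leave everything else on the ledge as it is.

Things in the scene. Friction and masses are not known exactly. Their poses are not given: they have to be found in the camera images.
- console: The draft controller: grey box with a bare metal top, 180 (x) x 200 (y) x 70 mm high, fixed. Origin: centre of its underside; z up. The concentric pair stands upright in the middle of its top, on the box's z axis. An air stub 40 mm thick sticks out 45 mm from its +x side, below the top.
- ring (a joint): Angle of the outer ring, rad; 0 when its bar lines up with the ring's mark, growing anticlockwise seen from above; starts between 0.6 and 1.25, so it has to be turned clockwise. The ring is a black disc of 58 mm diameter, from 74 to 92 mm above the ledge (4 to 22 mm above the plate); it turns with a friction of 0.06 N m and stays where it is left.
- ring_index (a point): Outer end of the raised light metal bar (5 x 14 mm, 1.3 mm proud) on the ring's top, 28 mm from the axis: the ring's pointer.
- ring_mark (a point): Inner part, 42 mm from the axis, of the ring's mark: a flat black bar on the plate, 6 mm wide, running radially from 40 to 76 mm from the axis, towards the box's -y.
- knob: The small inner knob: upright round metal grip, 26 mm diameter, 40 mm high, above the ring. Origin: on the axis at the grip's lower end, 93 mm above the ledge when the knob is up (top at 133 mm); z up. It sinks under a light spring of 1 to 2 N and springs back. Fingers holding it must start at least 16 mm above the ring's top, or they come down on the ring when pressing.
- knob_top (a point): Centre of the inner knob's top. The knob spins without effect until, 2 to 10 mm down (not visible, different each time), it meets a springy clutch plate, 10 N per mm. Pressed on it with 5 N or more it carries the needle along, one to one, by friction; 7 to 12 N is right; 20 N on the clutch (2 mm past the bite) damages it.
- needle (a joint): Needle angle, rad; 0 when in line with its mark, growing anticlockwise seen from above; starts between -1.2 and -0.6, so it (and the pressed knob) must be turned anticlockwise. A flat black pointer 7 mm wide, 1.5 mm thick, lying on the plate below the ring, out of the fingers' reach, moved only by the pressed knob; friction 0.035 N m.
- needle_tip (a point): Outer end of the needle, 63 mm from the axis.
- needle_mark (a point): Where the needle's tip belongs: 63 mm from the axis towards the needle's mark, a flat black bar on the plate, 6 mm wide, running radially from 66 to 94 mm from the axis, towards the box's +y; short thin ticks lie beside it.
- bowl: Bystander: empty stainless mixing bowl, 170 mm across, 75 mm high; origin under its centre.
- brush: Bystander: pastry brush with a silicone head, about 195 mm long along its x, 14 mm thick, lying beside the controller; origin on its underside, 130 mm from the handle's end.
- shaker: Bystander: clear acrylic shaker with a metal cap, 54 mm across, 93 mm high, standing close to the controller; origin under its centre.
- jar: Bystander: jar 70 mm across, 100 mm high; origin under its centre.

How it is judged:
By the outcome, as a careful person would: the job done as asked, in the order asked, and still so for the second after the job is handed in, with the robot touching nothing.
It also fails if it takes over 48 s, if anything falls off the work surface, if the arm or the gripper's body presses on something with over 40 N, if the wrist force passes 120 N, or if a joint passes its speed limit or range.

### The arm

A 6-joint arm with a two-finger parallel gripper is mounted at the origin on the work surface. World frame = base frame: x ahead of the robot, y to its left, z up, the work surface at z = 0. Lengths are in m, angles in rad, forces in N, time in s.
With the tool pointing down it reaches from about 0.3 to 0.775 m from the base axis. Payload 14.6 kg.
Tool frame: the origin (TCP) lies at the very end of the fingers, on their centre line; the grasp point (between the pads) lies 19 mm behind it; z points along the fingers, y is the direction in which the jaws open and shut (so a half turn about z gives the same grasp; the last joint's range is limited). The gripper opens to 94 mm and grips with 3 to 60 N. Pads are 16 mm wide; open, the fingers measure 119 mm over their backs; the gripper's body (75 mm by 177 mm) begins 78 mm behind the grasp point.
Start: joints at [-1.17, 0.3, 1.521, -0, 1.321, -0.067], TCP at [0.248, -0.491, 0.205] pointing down, gripper open.
Joint ranges: [-3.03, 3.03], [-0.79, 2.21], [0.23, 2.52], [-1.04, 4.18], [0, 3.07], [-2.55, 2.55]. Speed limits (rad/s): [2.22, 2.22, 2.57, 3.14, 3.14, 3.14].

### API

Orientations are given as [roll, pitch, yaw] about the fixed x, y, z axes, in that order (R = Rz(yaw) Ry(pitch) Rx(roll)).
In Python, from station import ctrl, vision, ticket gives the robot as it stands.
- The arm moves only by the tool step_arm, never from a script. Its argument "steps" is a list of rows, each an object of numbers: "x", "y", "z": the shift along the tool's x, y, z in m; "ax", "ay", "az": the turn, a rotation vector about the tool's x, y, z in degrees; "claw": the finger opening in m, from 0 to 0.094. A call has 1 to 5 rows; each row shifts and turns the pose as measured when the row begins, along the tool's axes as they then stand; what a row does not reach is not made up. A row lasts 1/12 s, in which the tool goes at most 41.7 mm and 7.16 degrees, less where a joint would pass 70% of its speed; a pose out of reach is approached as far as the arm can. A call with a gripper value outside its range is refused whole. The fingers move at their own pace and stop on an object; "grip_force" is the grip in N (left out, the last holds). Time passes only in rows, so rows that do not move let the fingers close. It gives the time, the measured TCP pose, the force and the opening at its end, in the units of the state.
- ctrl.get_obs(): the state, without advancing time (a new reading comes with each control period).
- vision.camera(name): name is "scene" or "top"; returns (picture, depth): 480x640x3 uint8, red, green, blue; 480x640 float32, m along the optical axis (not along the pixel's ray), 0 where there is no reading.
- vision.camera_params(name): a dict with "fov_y" (degrees; the focal length in pixels is half the picture's height over the tangent of half this angle, whatever the lens; pixels are square), "cx", "cy" (the principal point, pixels), "k1" (the pictures are not rectified: a ray, as slopes to the right and down, at radius r is drawn at 1 + k1 r^2 times it, then the intrinsics apply), "origin" and "attitude" of the camera in the world. Camera axes: x right, y up, looking along -z (the intrinsics and any distortion apply to the point x, -y, -z); pixel columns grow to the right and rows downward; lengths in m; the calibration is good to about 2 mm. A picture is of the moment at which its call begins. camera_params takes no time and is no camera call.
- ticket.hand_in(): hands the job in, once; it reports no verdict.
The state is a dict: "time_s": time; "qpos": joint angles; "joint_vel": joint speeds; "tau": joint torques, N m; "ee_pos": TCP position; "eef_rot": TCP orientation; "force": force on the tool from outside, world axes, zero at the start; "moment": the same for the moment, N m; "grip_width": finger opening in m.
Only numpy, scipy, OpenCV 4.12 (cv2) and the standard library are available. Lean on these libraries where they do the work, as an engineer would, in place of code of your own. Each camera call takes 0.05 s, during which the arm holds its last target.

## Working session

There is one attempt and no reset: what is moved stays moved. The work goes in short steps, Python scripts to look and compute and a tool call to move; the robot and the scene stay as the last step left them, time stands still between calls to the robot, and variables do not carry over. Pictures are saved under pics/ and viewed, and the job is handed in when it is done.

Besides the shell and the picture viewer there is one more tool, called after "Request:" as name(argument=value, ...) on one line, values as JSON. step_arm: Moves the arm, as the interface text tells. Its arguments: {"type":"object","properties":{"steps":{"type":"array"},"grip_force":{"type":"number"}},"required":["steps"]}

```bash
ls; mkdir -p pics; python3 - <<'E'
from station import ctrl, vision, ticket
import cv2
print(ctrl.get_obs())
for n in("scene","top"):
    p,d=vision.camera(n); cv2.imwrite(f"pics/{n}0.png",p[:,:,::-1]); print(vision.camera_params(n))
    import numpy as np; np.save(f"{n}0d.npy",d)
E
```

```text
pics
{'time_s': 0.0, 'qpos': array([-1.16960638e+00,  3.00463849e-01,  1.52159363e+00, -1.18248019e-05,
        1.32069392e+00, -6.66191909e-02]), 'joint_vel': array([-9.87640743e-05, -1.49744580e-03, -9.17414642e-04,  7.96832349e-04,
        1.71783372e-03, -3.51570650e-04]), 'tau': array([-1.50591990e-03, -5.31821108e+01, -3.52735233e+01,  7.07901525e-02,
        2.45206797e-02, -3.68955239e-05]), 'ee_pos': array([ 0.24789327, -0.49066833,  0.204885  ]), 'eef_rot': array([-3.14043571e+00, -6.57095670e-05,  4.67812036e-01]), 'force': array([-0.66735786,  0.09416733, -0.02883636]), 'moment': array([ 0.02377942,  0.0154252 , -0.01217896]), 'grip_width': 0.09421358327633823}
{'fov_y': 54.62689502721505, 'cx': 317.57390960417945, 'cy': 238.66851550162244, 'k1': -0.08051922052487095, 'origin': array([1.03843129, 0.26080902, 0.92142032]), 'attitude': array([0.55447025, 0.00924981, 2.07930019])}
{'fov_y': 51.133343622858135, 'cx': 312.4687840083823, 'cy': 234.81275864809476, 'k1': -0.13842768996480795, 'origin': array([0.40938831, 0.02486967, 1.31538626]), 'attitude': array([ 1.68959838e-01, -4.34995024e-04, -1.59444804e+00])}
```

View pics/scene0.png

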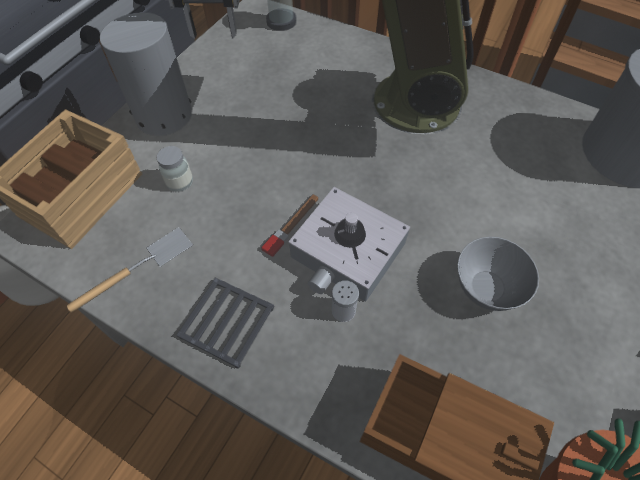

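View pics/top0.png

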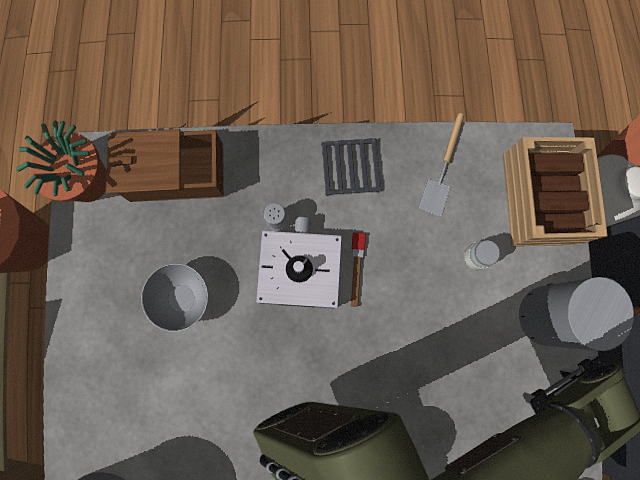

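The overhead picture shows the console centred near (299,268). The brush is on its right, the shaker and stub above it, and the bowl to the left. I'll enlarge it next.

```bash
cat > h.py <<'E'
import numpy as np, cv2
from scipy.spatial.transform import Rotation as Rn
from station import ctrl, vision, ticket
def cam(n):
    p=vision.camera_params(n); f=240/np.tan(np.radians(p['fov_y']/2))
    K=np.array([[f,0,p['cx']],[0,f,p['cy']],[0,0,1]]); D=np.array([p['k1'],0,0,0,0.])
    R=Rn.from_euler('xyz',p['attitude']).as_matrix()@np.diag([1,-1,-1])  # cv cam->world
    return K,D,R,np.array(p['origin'])
def plane(n,uv,z):
    K,D,R,o=cam(n)
    s=cv2.undistortPoints(np.array(uv,float).reshape(-1,1,2),K,D)[:,0]
    d=np.c_[s,np.ones(len(s))]@R.T
    return o+d*((z-o[2])/d[:,2])[:,None]
def proj(n,P):
    K,D,R,o=cam(n)
    rv=cv2.Rodrigues(R.T)[0]; return cv2.projectPoints(np.array(P,float).reshape(-1,1,3),rv,-R.T@o,K,D)[0][:,0]
def crop(img,c,h,s,fn):
    x,y=c; im=img[y-h:y+h,x-h:x+h,::-1]; im=cv2.resize(im,None,fx=s,fy=s,interpolation=cv2.INTER_CUBIC); cv2.imwrite(fn,im)
E
python3 - <<'E'
from h import *
a=cv2.imread('pics/top0.png')[:,:,::-1]; crop(a,(299,268),50,6,'pics/topc.png')
a=cv2.imread('pics/scene0.png')[:,:,::-1]; crop(a,(348,240),70,4,'pics/scc.png')
E
```

```text
(no output)
```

View pics/topc.png

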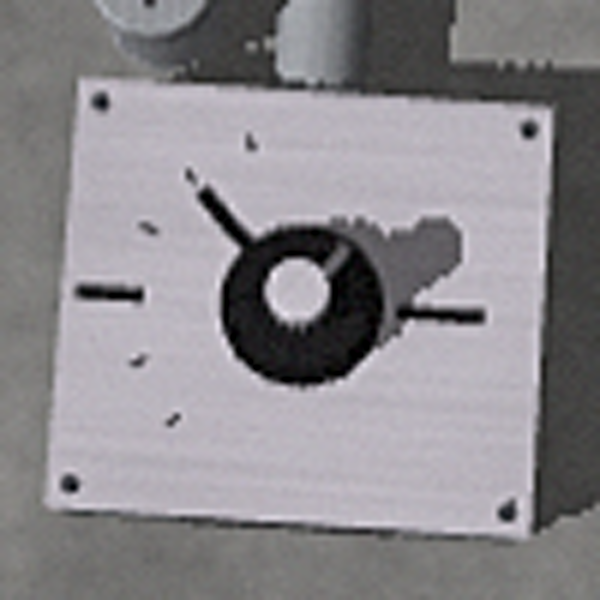

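View pics/scc.png

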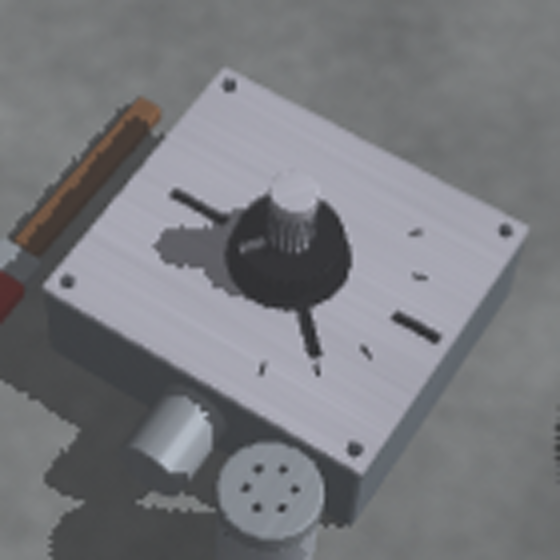

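```bash
python3 - <<'E'
from h import *
def t(pts): return (np.array(pts,float)+.5)/6-.5+[249,218]
def s(pts): return (np.array(pts,float)+.5)/4-.5+[278,170]
A={'top':(t,[(79,78),(553,104),(533,541),(46,508)],[(398,313),(484,317)],[(77,291),(143,295)],[(204,192),(248,243)],[(348,244),(328,274)],[(298,290)]),
 'scene':(s,[(355,525-62),(47,291),(228,67),(528,231)],[(172,193),(226,219)],[(395,317),(438,339)],[(316,356),(303,310)],[(242,248),(266,242)],[(296,188)])}
for n,(f,c,rm,nm,nd,bar,kt) in A.items():
    print(n)
    for k,v,z in(('corners',c,.07),('rm',rm,.07),('nm',nm,.07),('needle',nd,.0715),('bar',bar,.0933),('kt',kt,.133)):
        P=plane(n,f(v),z); print(k,P[:,:2].round(4).tolist(), P[:,:2].mean(0).round(4))
        if k=='corners':
            C=P.mean(0)[:2]; print([np.linalg.norm(P[i]-P[(i+1)%4]).round(4) for i in range(4)])
        else:
            for q in P: 
                d=q[:2]-C; print('   r %.1f ang %.1f'%(1e3*np.hypot(*d),np.degrees(np.arctan2(d[1],d[0]))))
E
```

```text
top
corners [[0.6356, 0.1471], [0.6198, -0.0519], [0.4379, -0.0379], [0.456, 0.1622]] [0.5373 0.0549]
[np.float64(0.1997), np.float64(0.1824), np.float64(0.2009), np.float64(0.1803)]
rm [[0.5334, 0.0153], [0.5309, -0.0203]] [ 0.5321 -0.0025]
   r 39.8 ang -95.7
   r 75.5 ang -94.9
nm [[0.5456, 0.1486], [0.5433, 0.1211]] [0.5445 0.1349]
   r 94.1 ang 85.0
   r 66.5 ang 84.8
needle [[0.5858, 0.095], [0.5639, 0.077]] [0.5748 0.086 ]
   r 62.9 ang 39.6
   r 34.6 ang 39.8
bar [[0.5598, 0.0352], [0.5477, 0.0436]] [0.5538 0.0394]
   r 29.9 ang -41.2
   r 15.3 ang -47.3
kt [[0.5371, 0.055]] [0.5371 0.055 ]
   r 0.2 ang 150.1
scene
corners [[0.6314, 0.1383], [0.619, -0.0513], [0.4381, -0.0376], [0.4591, 0.1597]] [0.5369 0.0523]
[np.float64(0.19), np.float64(0.1815), np.float64(0.1984), np.float64(0.1736)]
rm [[0.5311, -0.0233], [0.5319, 0.0111]] [ 0.5315 -0.0061]
   r 75.8 ang -94.4
   r 41.5 ang -96.9
nm [[0.5437, 0.1192], [0.545, 0.1449]] [0.5444 0.132 ]
   r 67.2 ang 84.2
   r 92.9 ang 85.0
needle [[0.586, 0.0933], [0.5643, 0.0747]] [0.5752 0.084 ]
   r 64.0 ang 39.9
   r 35.4 ang 39.3
bar [[0.5579, 0.034], [0.5485, 0.0434]] [0.5532 0.0387]
   r 27.9 ang -41.0
   r 14.6 ang -37.7
kt [[0.5352, 0.0521]] [0.5352 0.0521]
   r 1.7 ang -173.5
```

Both views agree: the axis is near (0.537, 0.0545) and the box is yawed about -4.8°. The ring sits at about +52° and the needle at about -45°. Next I move above the axis.

Request:
step_arm(steps=[{"x": 0.0336, "y": -0.0238, "z": 0, "claw": 0.094}, {"x": 0.0336, "y": -0.0238}, {"x": 0.0336, "y": -0.0238}, {"x": 0.0336, "y": -0.0238}, {"x": 0.0336, "y": -0.0238}], grip_force=15)

```text
validation failed for argument at $.st...
```

Request:
step_arm(steps=[{"x": 0.0336, "y": -0.0238}, {"x": 0.0336, "y": -0.0238}, {"x": 0.0336, "y": -0.0238}, {"x": 0.0336, "y": -0.0238}, {"x": 0.0336, "y": -0.0238}])

```text
validation failed for argument at $.st...
```

Request:
step_arm(steps=[{"x": 0.0336, "y": -0.0238, "z": 0.0, "ax": 0.0, "ay": 0.0, "az": 0.0, "claw": 0.094}, {"x": 0.0336, "y": -0.0238, "z": 0.0, "ax": 0.0, "ay": 0.0, "az": 0.0, "claw": 0.094}], grip_force=15)

```text
time_s: 0.27
ee_pos: [0.2844, -0.42, 0.2033]
eef_rot: [-3.139, 0.001, 0.461]
force: [1.5, -0.4, 0.1]
grip_width: 0.094
```

Request:
step_arm(steps=[{"x": 0.0336, "y": -0.0238, "z": 0.0, "ax": 0.0, "ay": 0.0, "az": 0.0, "claw": 0.094}, {"x": 0.0336, "y": -0.0238, "z": 0.0, "ax": 0.0, "ay": 0.0, "az": 0.0, "claw": 0.094}, {"x": 0.0336, "y": -0.0238, "z": 0.0, "ax": 0.0, "ay": 0.0, "az": 0.0, "claw": 0.094}, {"x": 0.0336, "y": -0.0238, "z": 0.0, "ax": 0.0, "ay": 0.0, "az": 0.0, "claw": 0.094}, {"x": 0.0336, "y": -0.0238, "z": 0.0, "ax": 0.0, "ay": 0.0, "az": 0.0, "claw": 0.094}])

```text
time_s: 0.68
ee_pos: [0.3812, -0.234, 0.2021]
eef_rot: [-3.136, 0.001, 0.457]
force: [1.9, -0.3, -0.4]
grip_width: 0.094
```

Request:
step_arm(steps=[{"x": 0.0336, "y": -0.0238, "z": 0.0, "ax": 0.0, "ay": 0.0, "az": 0.0, "claw": 0.094}, {"x": 0.0336, "y": -0.0238, "z": 0.0, "ax": 0.0, "ay": 0.0, "az": 0.0, "claw": 0.094}, {"x": 0.0336, "y": -0.0238, "z": 0.0, "ax": 0.0, "ay": 0.0, "az": 0.0, "claw": 0.094}, {"x": 0.0336, "y": -0.0238, "z": 0.0, "ax": 0.0, "ay": 0.0, "az": 0.0, "claw": 0.094}, {"x": 0.0336, "y": -0.0238, "z": 0.0, "ax": 0.0, "ay": 0.0, "az": 0.0, "claw": 0.094}])

```text
time_s: 1.1
ee_pos: [0.478, -0.0492, 0.2024]
eef_rot: [-3.136, 0.002, 0.457]
force: [0.6, -0.4, 0.6]
grip_width: 0.0938
```

Request:
step_arm(steps=[{"x": 0.032, "y": -0.022, "z": 0.0, "ax": 0.0, "ay": 0.0, "az": -7.0, "claw": 0.094}, {"x": 0.032, "y": -0.022, "z": 0.0, "ax": 0.0, "ay": 0.0, "az": 0.0, "claw": 0.094}, {"x": 0.02, "y": -0.012, "z": 0.0, "ax": 0.0, "ay": 0.0, "az": -7.0, "claw": 0.094}, {"x": 0.0, "y": 0.0, "z": 0.0, "ax": 0.0, "ay": 0.0, "az": -7.0, "claw": 0.094}, {"x": 0.0, "y": 0.0, "z": 0.0, "ax": 0.0, "ay": 0.0, "az": 0.0, "claw": 0.094}])

```text
time_s: 1.52
ee_pos: [0.5244, 0.0541, 0.2008]
eef_rot: [-3.133, 0.001, 0.838]
force: [-0.5, -0.8, 0.2]
grip_width: 0.0939
```

```bash
python3 - <<'E'
from h import *
o=ctrl.get_obs(); print(o['qpos'].round(3),o['ee_pos'].round(4),o['eef_rot'].round(3),o['force'].round(2))
d=np.array([.537,.0545])-o['ee_pos'][:2]; y=o['eef_rot'][2]
print(d@[np.cos(y),np.sin(y)],d@[np.sin(y),-np.cos(y)])
E
```

```text
[0.031 0.257 1.587 0.006 1.304 0.762] [0.5244 0.0541 0.2008] [-3.133e+00  1.000e-03  8.380e-01] [-0.46 -0.79  0.19]
0.008697594660021558 0.009098995313257306
```

Request:
step_arm(steps=[{"x": 0.0087, "y": 0.0091, "z": 0.0, "ax": -0.5, "ay": 0.0, "az": 0.0, "claw": 0.094}, {"x": 0.0, "y": 0.0, "z": 0.03, "ax": 0.0, "ay": 0.0, "az": 0.0, "claw": 0.094}, {"x": 0.0, "y": 0.0, "z": 0.03, "ax": 0.0, "ay": 0.0, "az": 0.0, "claw": 0.094}, {"x": 0.0, "y": 0.0, "z": 0.0, "ax": 0.0, "ay": 0.0, "az": 0.0, "claw": 0.094}])

```text
time_s: 1.85
ee_pos: [0.5375, 0.0537, 0.1396]
eef_rot: [3.139, -0.001, 0.824]
force: [-0.4, -0.5, 0.4]
grip_width: 0.0944
```

```bash
cat > st.py <<'E'
from h import *
import sys
o=ctrl.get_obs(); print(o['time_s'],o['qpos'].round(3),o['ee_pos'].round(4),o['eef_rot'].round(3),o['force'].round(2),o['moment'].round(3),round(float(o['grip_width']),4))
d=np.array([.537,.0545])-o['ee_pos'][:2]; y=o['eef_rot'][2]
print('tool shift x,y mm',(1e3*d@[np.cos(y),np.sin(y)]).round(2),(1e3*d@[np.sin(y),-np.cos(y)]).round(2),'yaw',np.degrees(y).round(2))
if len(sys.argv)>1:
    for n,c in(('top',(299,268)),('scene',(348,235))):
        p,_=vision.camera(n); crop(p,c,60,5,f'pics/{n}_{sys.argv[1]}.png')
E
python3 st.py a
```

```text
1.85 [ 3.200e-02  3.400e-01  1.628e+00 -1.000e-03  1.171e+00  7.800e-01] [0.5375 0.0537 0.1396] [ 3.139e+00 -1.000e-03  8.240e-01] [-0.35 -0.55  0.38] [-0.009 -0.032  0.039] 0.0944
tool shift x,y mm 0.2 -0.93 yaw 47.19
```

View pics/top_a.png

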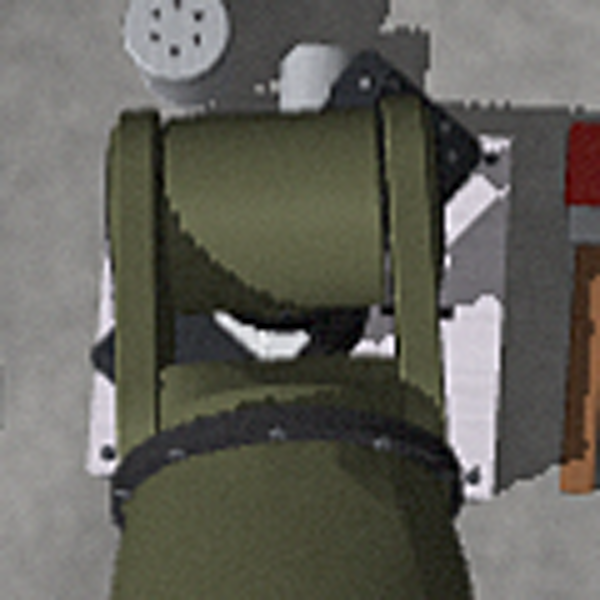

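View pics/scene_a.png

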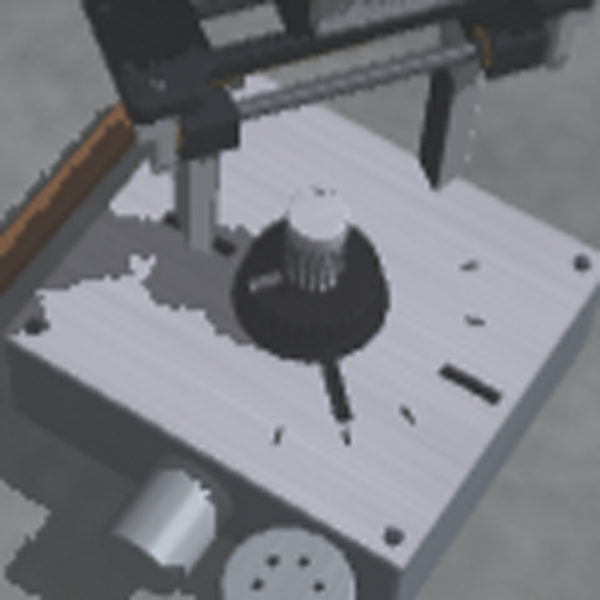

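The overhead view is blocked by the arm. The scene view is clear: the fingers straddle the pair, with the ring bar near (266,283) and the needle tip near (343,418). I descend around the ring.

Request:
step_arm(steps=[{"x": 0.0002, "y": -0.0009, "z": 0.025, "ax": 0.15, "ay": 0.0, "az": 0.0, "claw": 0.094}, {"x": 0.0, "y": 0.0, "z": 0.025, "ax": 0.0, "ay": 0.0, "az": 0.0, "claw": 0.094}, {"x": 0.0, "y": 0.0, "z": 0.008, "ax": 0.0, "ay": 0.0, "az": 0.0, "claw": 0.094}, {"x": 0.0, "y": 0.0, "z": 0.0, "ax": 0.0, "ay": 0.0, "az": 0.0, "claw": 0.094}])

```text
time_s: 2.28
ee_pos: [0.543, 0.0534, 0.0932]
eef_rot: [3.13, -0.012, 0.817]
force: [-0.5, -0.0, -0.5]
grip_width: 0.0937
```

```bash
python3 st.py
```

```text
2.2833 [3.100e-02 4.000e-01 1.665e+00 1.000e-03 1.060e+00 7.840e-01] [0.543  0.0534 0.0932] [ 3.13  -0.012  0.817] [-0.54 -0.03 -0.5 ] [-0.053 -0.011 -0.005] 0.0937
tool shift x,y mm -3.3 -5.07 yaw 46.82
```

```bash
cat > go.py <<'E'
from h import *
import sys
o=ctrl.get_obs(); tgt=np.array([float(v) for v in sys.argv[1:4]]); yaw=np.radians(float(sys.argv[4]))
R=Rn.from_euler('xyz',o['eef_rot']); T=Rn.from_euler('xyz',[np.pi,0,yaw])
print('t',o['time_s'],'pos',o['ee_pos'].round(4),'yaw',np.degrees(o['eef_rot'][2]).round(2),'F',o['force'].round(2),'M',o['moment'].round(3),'g',round(float(o['grip_width']),4),'q6',o['qpos'][5].round(3))
print('shift mm',(1e3*R.inv().apply(tgt-o['ee_pos'])).round(2),'rot deg',np.degrees((R.inv()*T).as_rotvec()).round(2))
E
python3 go.py .537 .0545 .078 47
```

```text
t 2.2833 pos [0.543  0.0534 0.0932] yaw 46.82 F [-0.54 -0.03 -0.5 ] M [-0.053 -0.011 -0.005] g 0.0937 q6 0.784
shift mm [-3.48 -5.24 15.14] rot deg [ 0.65 -0.71 -0.18]
```

Request:
step_arm(steps=[{"x": -0.0035, "y": -0.005, "z": 0.0, "ax": 0.65, "ay": -0.7, "az": 0.0, "claw": 0.094}, {"x": 0.0, "y": 0.0, "z": 0.0, "ax": 0.0, "ay": 0.0, "az": 0.0, "claw": 0.094}])

```text
time_s: 2.45
ee_pos: [0.5375, 0.0541, 0.0963]
eef_rot: [3.141, -0.001, 0.815]
force: [-0.9, -0.4, 0.6]
grip_width: 0.094
```

```bash
python3 go.py .537 .0545 .078 47
```

```text
t 2.45 pos [0.5375 0.0541 0.0963] yaw 46.72 F [-0.91 -0.38  0.62] M [0.019 0.013 0.007] g 0.094 q6 0.788
shift mm [-0.08 -0.64 18.32] rot deg [ 0.05 -0.06 -0.28]
```

Request:
step_arm(steps=[{"x": 0.0, "y": -0.0006, "z": 0.007, "ax": 0.0, "ay": 0.0, "az": -0.3, "claw": 0.094}, {"x": 0.0, "y": 0.0, "z": 0.007, "ax": 0.0, "ay": 0.0, "az": 0.0, "claw": 0.094}, {"x": 0.0, "y": 0.0, "z": 0.006, "ax": 0.0, "ay": 0.0, "az": 0.0, "claw": 0.094}])

```text
time_s: 2.7
ee_pos: [0.5391, 0.0547, 0.0795]
eef_rot: [3.136, -0.006, 0.821]
force: [-0.4, -0.3, 0.1]
grip_width: 0.0939
```

```bash
python3 go.py .537 .0545 .078 47
```

```text
t 2.7 pos [0.5391 0.0547 0.0795] yaw 47.03 F [-0.42 -0.33  0.08] M [-0.017 -0.08  -0.022] g 0.0939 q6 0.783
shift mm [-1.54 -1.41  1.52] rot deg [ 0.33 -0.34  0.03]
```

Request:
step_arm(steps=[{"x": -0.0015, "y": -0.0014, "z": 0.002, "ax": 0.33, "ay": -0.34, "az": 0.0, "claw": 0.07}, {"x": 0.0, "y": 0.0, "z": 0.0, "ax": 0.0, "ay": 0.0, "az": 0.0, "claw": 0.064}, {"x": 0.0, "y": 0.0, "z": 0.0, "ax": 0.0, "ay": 0.0, "az": 0.0, "claw": 0.064}], grip_force=12)

```text
time_s: 2.95
ee_pos: [0.5362, 0.0545, 0.0758]
eef_rot: [-3.139, 0.002, 0.821]
force: [0.7, -0.1, -0.6]
grip_width: 0.077
```

```bash
python3 go.py .537 .0545 .078 47
```

```text
t 2.95 pos [0.5362 0.0545 0.0758] yaw 47.02 F [ 0.73 -0.13 -0.63] M [-0.047 -0.071 -0.024] g 0.077 q6 0.783
shift mm [ 0.5   0.57 -2.19] rot deg [-0.12  0.12  0.02]
```

Request:
step_arm(steps=[{"x": 0.0005, "y": 0.0006, "z": -0.002, "ax": 0.0, "ay": 0.0, "az": 0.0, "claw": 0.064}, {"x": 0.0, "y": 0.0, "z": 0.0, "ax": 0.0, "ay": 0.0, "az": 0.0, "claw": 0.064}, {"x": 0.0, "y": 0.0, "z": 0.0, "ax": 0.0, "ay": 0.0, "az": 0.0, "claw": 0.062}])

```text
time_s: 3.2
ee_pos: [0.5372, 0.0545, 0.0781]
eef_rot: [-3.139, 0.002, 0.821]
force: [1.0, -0.5, -0.5]
grip_width: 0.0628
```

```bash
python3 go.py .537 .0545 .078 47; python3 st.py b
```

```text
t 3.2 pos [0.5372 0.0545 0.0781] yaw 47.02 F [ 0.96 -0.51 -0.53] M [-0.016 -0.023  0.063] g 0.0628 q6 0.783
shift mm [-0.12 -0.16  0.14] rot deg [-0.12  0.13  0.02]
3.2 [ 0.033  0.42   1.676 -0.     1.049  0.783] [0.5372 0.0545 0.0781] [-3.139e+00  2.000e-03  8.210e-01] [ 0.96 -0.51 -0.53] [-0.016 -0.023  0.063] 0.0628
tool shift x,y mm -0.12 -0.16 yaw 47.02
```

View pics/scene_b.png

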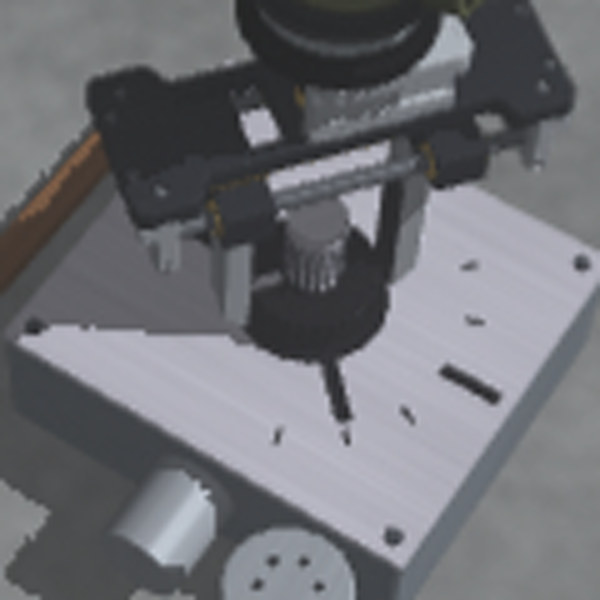

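The fingers stand on both sides of the ring, and the needle tip is still at (343,418). I close and then turn.

Request:
step_arm(steps=[{"x": 0.0, "y": 0.0, "z": 0.0, "ax": 0.0, "ay": 0.0, "az": 0.0, "claw": 0.052}, {"x": 0.0, "y": 0.0, "z": 0.0, "ax": 0.0, "ay": 0.0, "az": 0.0, "claw": 0.052}, {"x": 0.0, "y": 0.0, "z": 0.0, "ax": 0.0, "ay": 0.0, "az": 0.0, "claw": 0.052}], grip_force=12)

```text
time_s: 3.55
ee_pos: [0.5376, 0.0542, 0.0783]
eef_rot: [-3.14, 0.002, 0.821]
force: [0.4, -0.8, 0.4]
grip_width: 0.0577
```

```bash
python3 go.py .537 .0545 .078 47
```

```text
t 3.55 pos [0.5376 0.0542 0.0783] yaw 47.02 F [ 0.36 -0.77  0.39] M [ 0.122  0.036 -0.025] g 0.0577 q6 0.783
shift mm [-0.17 -0.61  0.31] rot deg [-0.06  0.09  0.02]
```

Request:
step_arm(steps=[{"x": 0.0, "y": 0.0, "z": 0.0, "ax": 0.0, "ay": 0.0, "az": 6.0, "claw": 0.052}, {"x": 0.0, "y": 0.0, "z": 0.0, "ax": 0.0, "ay": 0.0, "az": 6.0, "claw": 0.052}, {"x": 0.0, "y": 0.0, "z": 0.0, "ax": 0.0, "ay": 0.0, "az": 6.0, "claw": 0.052}])

```text
time_s: 3.8
ee_pos: [0.5377, 0.054, 0.0783]
eef_rot: [-3.141, 0.002, 0.499]
force: [1.4, -1.9, -1.0]
grip_width: 0.0574
```

```bash
python3 go.py .5373 .0543 .078 -5
```

```text
t 3.8 pos [0.5377 0.054  0.0783] yaw 28.58 F [ 1.45 -1.86 -0.95] M [-0.199 -0.153  0.018] g 0.0574 q6 1.105
shift mm [-0.22 -0.44  0.3 ] rot deg [2.000e-02 1.000e-01 3.358e+01]
```

Request:
step_arm(steps=[{"x": 0.0, "y": 0.0, "z": 0.0, "ax": 0.0, "ay": 0.0, "az": 6.0, "claw": 0.052}, {"x": 0.0, "y": 0.0, "z": 0.0, "ax": 0.0, "ay": 0.0, "az": 6.0, "claw": 0.052}, {"x": 0.0, "y": 0.0, "z": 0.0, "ax": 0.0, "ay": 0.0, "az": 6.0, "claw": 0.052}, {"x": 0.0, "y": 0.0, "z": 0.0, "ax": 0.0, "ay": 0.0, "az": 6.0, "claw": 0.052}, {"x": 0.0, "y": 0.0, "z": 0.0, "ax": 0.0, "ay": 0.0, "az": 0.0, "claw": 0.052}])

```text
time_s: 4.22
ee_pos: [0.5378, 0.0537, 0.0783]
eef_rot: [3.141, 0.001, 0.053]
force: [0.5, -0.5, -1.1]
grip_width: 0.0575
```

```bash
python3 go.py .5373 .0543 .078 -5;python3 st.py c
```

```text
t 4.2167 pos [0.5378 0.0537 0.0783] yaw 3.03 F [ 0.5  -0.48 -1.09] M [ 0.093 -0.107 -0.038] g 0.0575 q6 1.55
shift mm [-0.49 -0.66  0.28] rot deg [0.05 0.08 8.03]
4.2167 [ 3.200e-02  4.200e-01  1.676e+00 -1.000e-03  1.047e+00  1.550e+00] [0.5378 0.0537 0.0783] [3.141e+00 1.000e-03 5.300e-02] [ 0.5  -0.48 -1.09] [ 0.093 -0.107 -0.038] 0.0575
tool shift x,y mm -0.77 -0.88 yaw 3.03
```

View pics/scene_c.png

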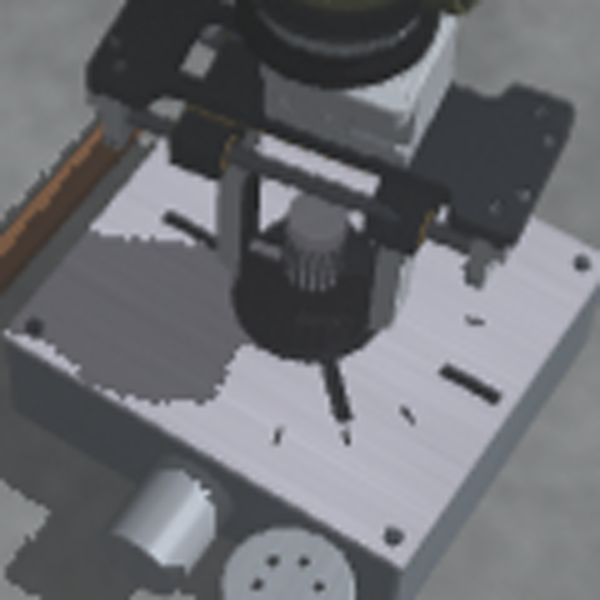

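Request:
step_arm(steps=[{"x": 0.0, "y": 0.0, "z": 0.0, "ax": 0.0, "ay": 0.0, "az": 4.0, "claw": 0.052}, {"x": 0.0, "y": 0.0, "z": 0.0, "ax": 0.0, "ay": 0.0, "az": 3.0, "claw": 0.052}, {"x": 0.0, "y": 0.0, "z": 0.0, "ax": 0.0, "ay": 0.0, "az": 0.0, "claw": 0.052}, {"x": 0.0, "y": 0.0, "z": 0.0, "ax": 0.0, "ay": 0.0, "az": 0.0, "claw": 0.094}, {"x": 0.0, "y": 0.0, "z": 0.0, "ax": 0.0, "ay": 0.0, "az": 0.0, "claw": 0.094}])

```text
time_s: 4.73
ee_pos: [0.5377, 0.0537, 0.0783]
eef_rot: [3.141, 0.002, -0.046]
force: [0.5, -0.4, -0.3]
grip_width: 0.0679
```

```bash
python3 go.py .5373 .0543 .078 -5
```

```text
t 4.7333 pos [0.5377 0.0537 0.0783] yaw -2.64 F [ 0.52 -0.44 -0.33] M [ 0.021 -0.018 -0.047] g 0.0679 q6 1.649
shift mm [-0.42 -0.56  0.3 ] rot deg [0.05 0.09 2.36]
```

Request:
step_arm(steps=[{"x": 0.0, "y": 0.0, "z": 0.0, "ax": 0.0, "ay": 0.0, "az": 0.0, "claw": 0.094}, {"x": 0.0, "y": 0.0, "z": 0.0, "ax": 0.0, "ay": 0.0, "az": 0.0, "claw": 0.094}])

```text
time_s: 4.9
ee_pos: [0.5376, 0.0539, 0.0783]
eef_rot: [3.141, 0.002, -0.042]
force: [0.0, 0.6, 0.1]
grip_width: 0.0808
```

```bash
python3 go.py .5373 .0543 .14 -5;python3 st.py d
```

```text
t 4.9 pos [0.5376 0.0539 0.0783] yaw -2.38 F [0.03 0.63 0.06] M [ 0.041 -0.014  0.017] g 0.0808 q6 1.645
shift mm [ -0.41  -0.34 -61.68] rot deg [0.05 0.11 2.62]
4.9 [ 3.200e-02  4.200e-01  1.676e+00 -1.000e-03  1.048e+00  1.645e+00] [0.5376 0.0539 0.0783] [ 3.141e+00  2.000e-03 -4.200e-02] [0.03 0.63 0.06] [ 0.041 -0.014  0.017] 0.0808
tool shift x,y mm -0.6 -0.57 yaw -2.38
```

View pics/scene_d.png

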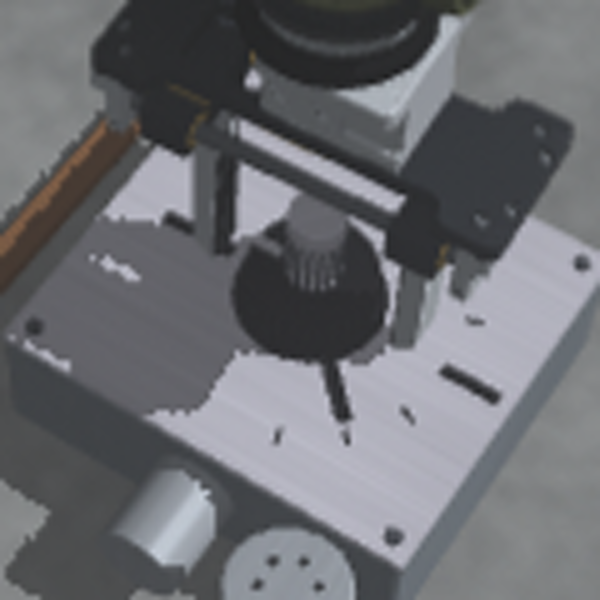

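Request:
step_arm(steps=[{"x": 0.0, "y": 0.0, "z": -0.03, "ax": 0.0, "ay": 0.0, "az": 0.0, "claw": 0.094}, {"x": 0.0, "y": 0.0, "z": -0.035, "ax": 0.0, "ay": 0.0, "az": 0.0, "claw": 0.094}, {"x": 0.0, "y": 0.0, "z": -0.035, "ax": 0.0, "ay": 0.0, "az": 0.0, "claw": 0.094}, {"x": 0.0, "y": 0.0, "z": -0.03, "ax": 0.0, "ay": 0.0, "az": 0.0, "claw": 0.094}])

```text
time_s: 5.33
ee_pos: [0.5346, 0.0539, 0.206]
eef_rot: [3.14, 0.016, -0.04]
force: [0.3, -0.2, 0.5]
grip_width: 0.0944
```

Request:
step_arm(steps=[{"x": -0.01, "y": 0.04, "z": 0.0, "ax": 0.0, "ay": 0.0, "az": 0.0, "claw": 0.094}, {"x": -0.01, "y": 0.04, "z": 0.0, "ax": 0.0, "ay": 0.0, "az": 0.0, "claw": 0.094}, {"x": -0.01, "y": 0.04, "z": 0.0, "ax": 0.0, "ay": 0.0, "az": 0.0, "claw": 0.094}, {"x": -0.01, "y": 0.04, "z": 0.0, "ax": 0.0, "ay": 0.0, "az": 0.0, "claw": 0.094}, {"x": -0.01, "y": 0.04, "z": 0.0, "ax": 0.0, "ay": 0.0, "az": 0.0, "claw": 0.094}])

```text
time_s: 5.75
ee_pos: [0.4793, -0.1433, 0.2155]
eef_rot: [3.14, 0.002, -0.025]
force: [0.2, -0.4, -0.9]
grip_width: 0.0939
```

```bash
python3 go.py .5373 .0543 .14 -5;python3 st.py e
```

```text
t 5.75 pos [ 0.4793 -0.1433  0.2155] yaw -1.46 F [ 0.19 -0.38 -0.86] M [0.077 0.001 0.036] g 0.0939 q6 1.234
shift mm [  53.1  -199.17   75.  ] rot deg [0.11 0.09 3.54]
5.75 [-0.363  0.181  1.644 -0.002  1.317  1.234] [ 0.4793 -0.1433  0.2155] [ 3.14e+00  2.00e-03 -2.50e-02] [ 0.19 -0.38 -0.86] [0.077 0.001 0.036] 0.0939
tool shift x,y mm 52.67 -199.22 yaw -1.46
```

View pics/top_e.png

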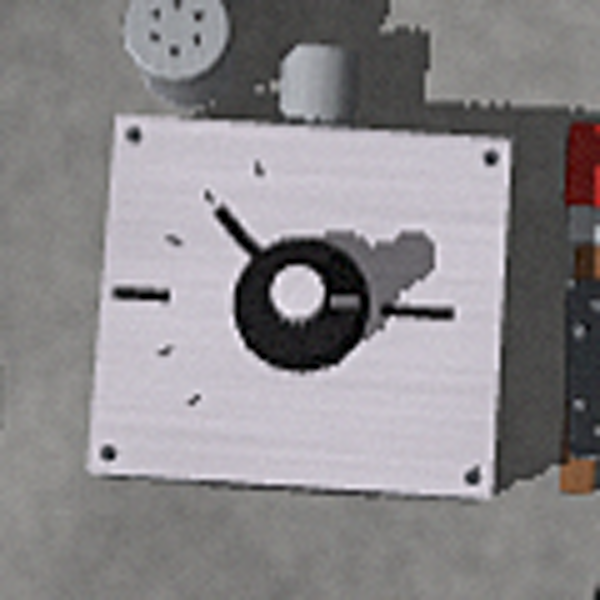

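View pics/scene_e.png

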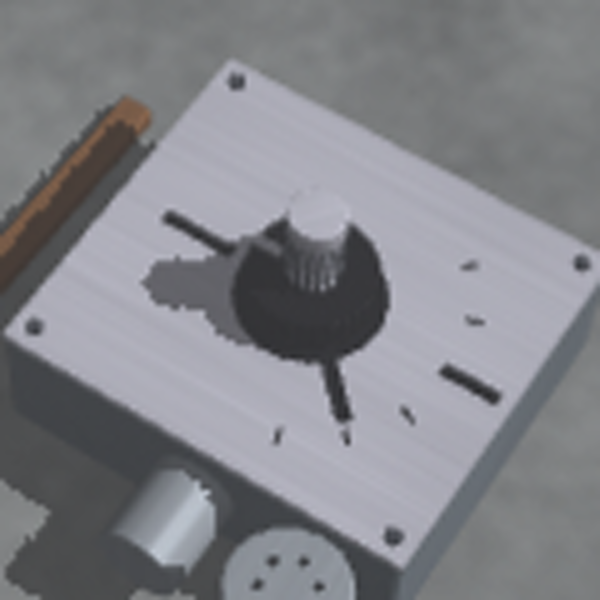

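```bash
cat > big.py <<'E'
from h import *
import sys
for n,c,h in(('top',(302,268),28),('scene',(348,235),28)):
    acc=0
    for i in range(2):
        p,_=vision.camera(n); acc=acc+p.astype(float)
    p=(acc/2).astype(np.uint8); np.save(f'{n}_{sys.argv[1]}.npy',p); crop(p,c,h,14,f'pics/{n}_big{sys.argv[1]}.png')
E
python3 big.py e
```

```text
(no output)
```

View pics/top_bige.png

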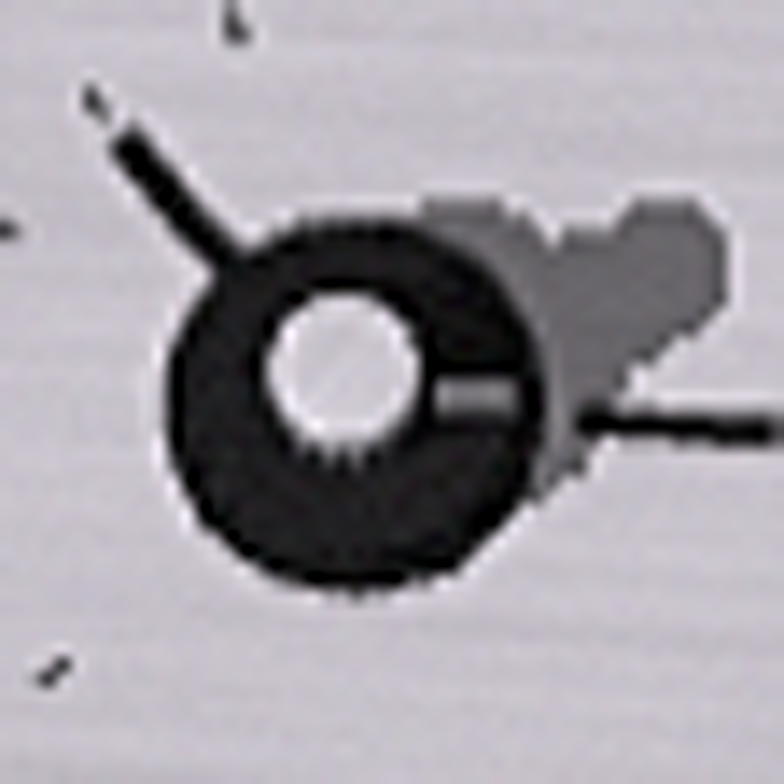

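View pics/scene_bige.png

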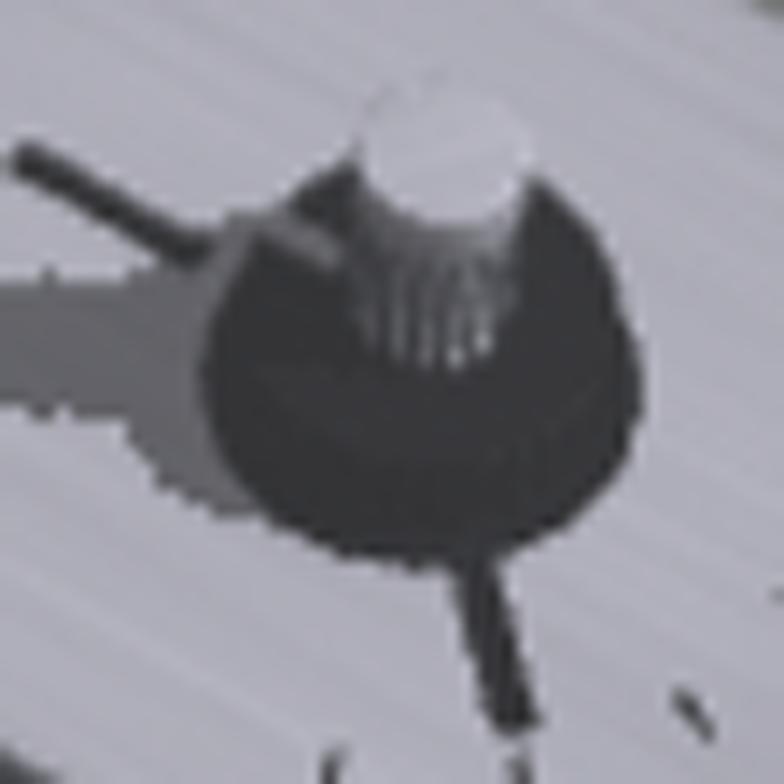

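```bash
cat > fit.py <<'E'
from h import *
from scipy.optimize import least_squares
def conv(pts,s,o): return (np.array(pts,float)+.5)/s-.5+np.array(o)
def pol(r,a,z): return [r*np.cos(a),r*np.sin(a),z]
def fit(n,corners,rm,nm,bar,needle,kt=None):
    # box-frame: +y -> needle mark ; each arg px list (full image px)
    c=[[ .09,.1,.07],[.09,-.1,.07],[-.09,-.1,.07],[-.09,.1,.07]]
    px=np.vstack([corners,rm,nm,bar,needle])
    def f(p,full=False):
        x,y,yaw,ra,na=p
        B=[*c, pol(.040,-np.pi/2,.07),pol(.076,-np.pi/2,.07),pol(.066,np.pi/2,.07),pol(.094,np.pi/2,.07),
           pol(.021,-np.pi/2+ra,.0933),pol(.063,np.pi/2+na,.0715),pol(.033,np.pi/2+na,.0715)]
        W=Rn.from_euler('z',yaw).apply(np.array(B))+[x,y,0]
        d=proj(n,W)-px
        if full: return d
        d=d.copy(); d[4:8]*=2
        return d.ravel()
    s=least_squares(f,[.537,.0545,-.083,.1,-.8]); 
    print(n,'xy',s.x[:2].round(4),'yaw/ring/needle deg',np.degrees(s.x[2:]).round(2)); print(f(s.x,True).round(2).tolist())
E
python3 - <<'E'
from fit import *
t5=lambda p:conv(p,5,(239,208)); t14=lambda p:conv(p,14,(274,240))
fit('top',t5([(512,141),(492,498),(88,472),(116,115)])[[3,0,1,2]],np.vstack([t14([(585,422)]),t5([(453,314)])]),t5([(169,295.5),(113,293)]),t14([(477,396.5)]),t14([(127,140),(226,255)]))
s5=lambda p:conv(p,5,(288,175)); s14=lambda p:conv(p,14,(320,207))
fit('scene',s5([(403,575),(5,332),(235,60),(603,261)]),np.vstack([s14([(200,247),(23,157)])]),s5([(443,371),(498,399)]),s14([(294,240)]),s14([(517,725),(470,565)]))
E
```

```text
top xy [0.5374 0.0551] yaw/ring/needle deg [ -4.99   1.65 -45.6 ]
[[0.03, -0.08], [-0.07, -0.32], [-0.08, 0.12], [-0.08, 0.06], [-0.4, -0.15], [0.15, 0.04], [0.11, 0.11], [0.15, -0.11], [-0.38, -0.01], [-0.07, -0.08], [0.62, 0.73]]
scene xy [0.5371 0.0521] yaw/ring/needle deg [ -5.3    7.38 -44.88]
[[-0.58, -1.37], [-0.65, -0.05], [-0.62, -0.45], [1.96, -0.2], [0.46, 0.89], [-0.47, -0.28], [-0.3, -0.41], [0.11, 0.4], [0.78, 0.45], [-0.1, -0.09], [0.04, -0.72]]
```

```bash
python3 - <<'E'
from h import *
a=np.load('top_e.npy').mean(2)
print(a[263:275,302:316].astype(int))
b=np.load('scene_e.npy').mean(2)
print(b[219:229,330:350].astype(int))
th=np.radians(-4.99); c=np.array([.5374,.0551])
for ra in(-4,0,2,4,8):
    q=[]
    for r in(.014,.021,.028):
        A=th-np.pi/2+np.radians(ra); q.append([c[0]+r*np.cos(A),c[1]+r*np.sin(A),.0933])
    print(ra,proj('top',q).round(2).tolist(), proj('scene',np.array(q)-[0.0003,.003,0]).round(2).tolist())
E
```

```text
[[208  66   8  12  18  20  18  14   2  32 115 103 104 100]
 [222  85   0  21  11   7  14  16  10  14  80 109 103 103]
 [214 194   0   4  13  13  16  11   7  11  63 112 105 105]
 [205 194   1   2   3   6   8   8   2  14  46 112 104 101]
 [206 173   4 105 101  99 103 106  79   7  17 114 107 106]
 [221 117   2 126 114 116 117 123  91  10  12 116 112  92]
 [167  58   1  63  59  55  54  59  60  13   6 120 111  47]
 [ 80  20   2  13  10  16  22  19  18   5  34 115 109  17]
 [ 27   6  20  27  27  31  26  38   9  11  30 118 108  93]
 [ 21  25  32  34  32  29  34  28  18  18  76 106 102  97]
 [ 29  32  34  33  26  27  30  14  14   8 108 100  89  86]
 [ 37  29  29  22  34  34  24  21   9  22 108  97 191 182]]
[[175 176 176 177 176 176 176 177 177 177 177 179 130  97  71  88 175 181
  181 179]
 [175 175 175 176 176 176 175 175 176 176 177 105  73  58  57  80 132 173
  177 177]
 [146 174 175 175 175 176 176 176 175 151 110  62  57  56  57  76  93 121
  174 179]
 [ 80 104 146 173 174 174 123 118 118 109  97  71  55  56  55  66  85  91
  112 130]
 [ 56  60  79 103 107 117 100 100  87  98 100  96  
[... 315 characters left out ...]
 69  54  53  53  52  53  52  54  55  65  69  66
   80  69]
 [100 100 100 100 100  89  58  53  52  54  53  53  53  53  55  63  70  65
   81  67]]
-4 [[304.33, 268.3], [307.16, 268.68], [310.0, 269.06]] [[344.93, 224.48], [342.29, 222.81], [339.67, 221.15]]
0 [[304.37, 267.91], [307.22, 268.09], [310.08, 268.27]] [[344.67, 224.79], [341.91, 223.27], [339.15, 221.76]]
2 [[304.38, 267.71], [307.24, 267.79], [310.1, 267.87]] [[344.55, 224.95], [341.73, 223.51], [338.91, 222.08]]
4 [[304.38, 267.51], [307.24, 267.49], [310.1, 267.48]] [[344.44, 225.12], [341.56, 223.76], [338.69, 222.41]]
8 [[304.36, 267.11], [307.22, 266.9], [310.07, 266.68]] [[344.24, 225.46], [341.25, 224.26], [338.27, 223.08]]
```

```bash
cat > lat.py <<'E'
from h import *
import sys
def colcent(a,u0,u1,v0,v1):
    out=[]
    for u in range(u0,u1):
        c=a[v0:v1,u]; bg=np.median(np.r_[c[:2],c[-2:]]); w=np.clip(bg-c-15,0,None); out.append([u,(w*np.arange(v0,v1)).sum()/w.sum()])
    return np.array(out)
a=np.load(f'top_{sys.argv[1]}.npy').astype(float).mean(2)
n=colcent(a,263,272,262,272); r=colcent(a,319,329,265,276)
print(n.round(2).tolist(),r.round(2).tolist())
wn=plane('top',n,.07);wr=plane('top',r,.07); W=np.vstack([wn,wr])[:,:2]
k=np.polyfit(W[:,1],W[:,0],1); yaw=-np.arctan(k[0]); print('yaw',np.degrees(yaw), 'rms mm',1e3*np.std(np.polyval(k,W[:,1])-W[:,0]))
bw=np.clip(a[266:271,305:310]-25,0,None)
v=(bw.sum(1)*np.arange(266,271)).sum()/bw.sum()
for vv in (v,):
    b=plane('top',[[307.2,vv]],.0933)[0]; 
    lat=(b[0]-np.polyval(k,b[1]))*np.cos(yaw); dist=(.0551-b[1])
    print('v',vv,'lat mm',lat*1e3,'dist',dist*1e3,'ring deg',np.degrees(np.arctan2(lat,dist)))
kx=np.polyval(k,.0551); print('axis x at y=.0551',kx)
E
python3 lat.py e
```

```text
[[263.0, 266.19], [264.0, 266.21], [265.0, 266.2], [266.0, 266.34], [267.0, 266.41], [268.0, 266.42], [269.0, 266.4], [270.0, 266.62], [271.0, 266.78]] [[319.0, 268.78], [320.0, 268.73], [321.0, 269.92], [322.0, 270.09], [323.0, 270.05], [324.0, 270.08], [325.0, 270.25], [326.0, 270.25], [327.0, 270.23], [328.0, 270.23]]
yaw -4.868979926216445 rms mm 0.8006832117472661
v 267.7828478964401 lat mm 0.34280368297221037 dist 20.87754982087617 ring deg 0.9406965640820983
axis x at y=.0551 0.5377626605219451
```

Using the ring-top bar against the line through both marks, the ring still reads about +1.5 to 2°. I go back for a small correction.

Request:
step_arm(steps=[{"x": 0.011, "y": -0.04, "z": 0.0, "ax": 0.0, "ay": 0.0, "az": 0.0, "claw": 0.094}, {"x": 0.011, "y": -0.04, "z": 0.0, "ax": 0.0, "ay": 0.0, "az": 0.0, "claw": 0.094}, {"x": 0.011, "y": -0.04, "z": 0.0, "ax": 0.0, "ay": 0.0, "az": 0.0, "claw": 0.094}, {"x": 0.011, "y": -0.04, "z": 0.0, "ax": 0.0, "ay": 0.0, "az": 0.0, "claw": 0.094}, {"x": 0.01, "y": -0.035, "z": 0.0, "ax": 0.0, "ay": 0.0, "az": 0.0, "claw": 0.094}])

```text
time_s: 6.47
ee_pos: [0.539, 0.0571, 0.2145]
eef_rot: [3.14, 0.002, -0.026]
force: [1.0, 0.2, 1.2]
grip_width: 0.0938
```

Request:
step_arm(steps=[{"x": 0.0, "y": 0.0, "z": 0.0, "ax": 0.0, "ay": 0.0, "az": 0.0, "claw": 0.094}])

```text
time_s: 6.55
ee_pos: [0.5396, 0.0638, 0.2142]
eef_rot: [3.141, 0.003, -0.019]
force: [-0.4, 0.7, -1.3]
grip_width: 0.0944
```

```bash
python3 go.py .5376 .0542 .15 -1
```

```text
t 6.55 pos [0.5396 0.0638 0.2142] yaw -1.09 F [-0.37  0.74 -1.29] M [0.047 0.041 0.008] g 0.0944 q6 1.641
shift mm [-1.63  9.61 64.17] rot deg [ 0.05  0.15 -0.09]
```

Request:
step_arm(steps=[{"x": -0.0016, "y": 0.0096, "z": 0.02, "ax": 0.0, "ay": 0.0, "az": 0.0, "claw": 0.094}, {"x": 0.0, "y": 0.0, "z": 0.02, "ax": 0.0, "ay": 0.0, "az": 0.0, "claw": 0.094}, {"x": 0.0, "y": 0.0, "z": 0.02, "ax": 0.0, "ay": 0.0, "az": 0.0, "claw": 0.094}, {"x": 0.0, "y": 0.0, "z": 0.0, "ax": 0.0, "ay": 0.0, "az": 0.0, "claw": 0.094}])

```text
time_s: 6.88
ee_pos: [0.5375, 0.0628, 0.1524]
eef_rot: [3.141, 0.001, -0.004]
force: [-0.2, -0.1, -0.6]
grip_width: 0.0938
```

```bash
python3 go.py .5376 .0542 .078 -1
```

```text
t 6.8833 pos [0.5375 0.0628 0.1524] yaw -0.21 F [-0.16 -0.1  -0.64] M [ 0.01   0.037 -0.098] g 0.0938 q6 1.623
shift mm [ 0.17  8.52 74.41] rot deg [0.03 0.05 0.79]
```

Request:
step_arm(steps=[{"x": 0.0, "y": 0.0085, "z": 0.0, "ax": 0.0, "ay": 0.0, "az": 0.5, "claw": 0.094}, {"x": 0.0, "y": 0.0, "z": 0.0, "ax": 0.0, "ay": 0.0, "az": 0.0, "claw": 0.094}, {"x": 0.0, "y": 0.0, "z": 0.02, "ax": 0.0, "ay": 0.0, "az": 0.0, "claw": 0.094}, {"x": 0.0, "y": 0.0, "z": 0.02, "ax": 0.0, "ay": 0.0, "az": 0.0, "claw": 0.094}, {"x": 0.0, "y": 0.0, "z": 0.0, "ax": 0.0, "ay": 0.0, "az": 0.0, "claw": 0.094}])

```text
time_s: 7.3
ee_pos: [0.5393, 0.055, 0.1167]
eef_rot: [3.141, -0.005, -0.01]
force: [-0.9, -0.0, 0.2]
grip_width: 0.094
```

```bash
python3 go.py .5376 .0542 .078 -1
```

```text
t 7.3 pos [0.5393 0.055  0.1167] yaw -0.58 F [-0.88 -0.04  0.16] M [ 0.087  0.045 -0.027] g 0.094 q6 1.615
shift mm [-1.94  0.8  38.68] rot deg [ 0.02 -0.3   0.42]
```

Request:
step_arm(steps=[{"x": -0.002, "y": 0.0008, "z": 0.012, "ax": 0.0, "ay": -0.3, "az": 0.4, "claw": 0.094}, {"x": 0.0, "y": 0.0, "z": 0.012, "ax": 0.0, "ay": 0.0, "az": 0.0, "claw": 0.094}, {"x": 0.0, "y": 0.0, "z": 0.009, "ax": 0.0, "ay": 0.0, "az": 0.0, "claw": 0.094}, {"x": 0.0, "y": 0.0, "z": 0.0, "ax": 0.0, "ay": 0.0, "az": 0.0, "claw": 0.08}])

```text
time_s: 7.63
ee_pos: [0.539, 0.0539, 0.0851]
eef_rot: [3.142, -0.005, -0.018]
force: [0.6, 0.4, 0.2]
grip_width: 0.0903
```

```bash
python3 go.py .5376 .0542 .078 -1
```

```text
t 7.6333 pos [0.539  0.0539 0.0851] yaw -1.04 F [0.64 0.39 0.18] M [-0.     0.015 -0.03 ] g 0.0903 q6 1.621
shift mm [-1.47 -0.24  7.08] rot deg [ 0.   -0.26 -0.04]
```

Request:
step_arm(steps=[{"x": -0.0015, "y": 0.0, "z": 0.006, "ax": 0.0, "ay": -0.26, "az": 0.0, "claw": 0.068}, {"x": 0.0, "y": 0.0, "z": 0.0, "ax": 0.0, "ay": 0.0, "az": 0.0, "claw": 0.062}, {"x": 0.0, "y": 0.0, "z": 0.0, "ax": 0.0, "ay": 0.0, "az": 0.0, "claw": 0.062}])

```text
time_s: 7.88
ee_pos: [0.5378, 0.054, 0.079]
eef_rot: [3.142, -0.0, -0.018]
force: [-0.4, -0.2, 1.2]
grip_width: 0.071
```

```bash
python3 go.py .5376 .0542 .078 -1
```

```text
t 7.8833 pos [0.5378 0.054  0.079 ] yaw -1.04 F [-0.37 -0.18  1.25] M [-0.    -0.029  0.019] g 0.071 q6 1.621
shift mm [-0.18 -0.24  1.01] rot deg [ 0.   -0.   -0.04]
```

Request:
step_arm(steps=[{"x": 0.0, "y": 0.0, "z": 0.001, "ax": 0.0, "ay": 0.0, "az": 0.0, "claw": 0.052}, {"x": 0.0, "y": 0.0, "z": 0.0, "ax": 0.0, "ay": 0.0, "az": 0.0, "claw": 0.052}, {"x": 0.0, "y": 0.0, "z": 0.0, "ax": 0.0, "ay": 0.0, "az": 0.0, "claw": 0.052}, {"x": 0.0, "y": 0.0, "z": 0.0, "ax": 0.0, "ay": 0.0, "az": 0.0, "claw": 0.052}])

```text
time_s: 8.22
ee_pos: [0.538, 0.0536, 0.0784]
eef_rot: [3.141, -0.001, -0.018]
force: [1.4, 0.4, -3.2]
grip_width: 0.0574
```

```bash
python3 go.py .5376 .0542 .078 -2.8
```

```text
t 8.2167 pos [0.538  0.0536 0.0784] yaw -1.04 F [ 1.36  0.4  -3.18] M [ 0.127 -0.132  0.081] g 0.0574 q6 1.621
shift mm [-0.38 -0.6   0.42] rot deg [ 0.03 -0.04  1.76]
```

Request:
step_arm(steps=[{"x": 0.0, "y": 0.0, "z": 0.0, "ax": 0.0, "ay": 0.0, "az": 1.7, "claw": 0.052}, {"x": 0.0, "y": 0.0, "z": 0.0, "ax": 0.0, "ay": 0.0, "az": 0.0, "claw": 0.052}])

```text
time_s: 8.38
ee_pos: [0.538, 0.0536, 0.0784]
eef_rot: [3.141, -0.001, -0.049]
force: [0.4, -0.6, -2.5]
grip_width: 0.0573
```

```bash
python3 go.py .5376 .0542 .078 -2.8
```

```text
t 8.3833 pos [0.538  0.0536 0.0784] yaw -2.8 F [ 0.44 -0.58 -2.46] M [-0.07  -0.071 -0.047] g 0.0573 q6 1.652
shift mm [-0.43 -0.62  0.43] rot deg [ 0.03 -0.04  0.  ]
```

Request:
step_arm(steps=[{"x": 0.0, "y": 0.0, "z": 0.0, "ax": 0.0, "ay": 0.0, "az": 0.0, "claw": 0.094}, {"x": 0.0, "y": 0.0, "z": 0.0, "ax": 0.0, "ay": 0.0, "az": 0.0, "claw": 0.094}, {"x": 0.0, "y": 0.0, "z": 0.0, "ax": 0.0, "ay": 0.0, "az": 0.0, "claw": 0.094}, {"x": 0.0, "y": 0.0, "z": 0.0, "ax": 0.0, "ay": 0.0, "az": 0.0, "claw": 0.094}])

```text
time_s: 8.72
ee_pos: [0.5384, 0.0538, 0.0792]
eef_rot: [3.142, -0.002, -0.046]
force: [0.9, 0.4, -0.2]
grip_width: 0.0808
```

Request:
step_arm(steps=[{"x": 0.0, "y": 0.0, "z": -0.03, "ax": 0.0, "ay": 0.0, "az": 0.0, "claw": 0.094}, {"x": 0.0, "y": 0.0, "z": -0.035, "ax": 0.0, "ay": 0.0, "az": 0.0, "claw": 0.094}, {"x": 0.0, "y": 0.0, "z": -0.03, "ax": 0.0, "ay": 0.0, "az": 0.0, "claw": 0.094}])

```text
time_s: 8.97
ee_pos: [0.5352, 0.0538, 0.171]
eef_rot: [3.141, 0.01, -0.045]
force: [0.6, -0.1, -0.4]
grip_width: 0.0937
```

Request:
step_arm(steps=[{"x": -0.01, "y": 0.04, "z": 0.0, "ax": 0.0, "ay": 0.0, "az": 0.0, "claw": 0.094}, {"x": -0.01, "y": 0.04, "z": 0.0, "ax": 0.0, "ay": 0.0, "az": 0.0, "claw": 0.094}, {"x": -0.01, "y": 0.04, "z": 0.0, "ax": 0.0, "ay": 0.0, "az": 0.0, "claw": 0.094}, {"x": -0.01, "y": 0.04, "z": 0.0, "ax": 0.0, "ay": 0.0, "az": 0.0, "claw": 0.094}, {"x": -0.01, "y": 0.03, "z": 0.0, "ax": 0.0, "ay": 0.0, "az": 0.0, "claw": 0.094}])

```text
time_s: 9.38
ee_pos: [0.4793, -0.1347, 0.1799]
eef_rot: [3.141, -0.005, -0.033]
force: [0.5, 0.2, 0.5]
grip_width: 0.0943
```

```bash
python3 go.py .538 .0537 .15 -5; python3 big.py f; sed -i 's/colcent(a,319,329/colcent(a,321,329/' lat.py; python3 lat.py e; python3 lat.py f
```

```text
t 9.3833 pos [ 0.4793 -0.1347  0.1799] yaw -1.87 F [0.52 0.19 0.49] M [0.019 0.028 0.007] g 0.0943 q6 1.256
shift mm [  52.35 -190.25   29.92] rot deg [ 0.05 -0.26  3.13]
[[263.0, 266.19], [264.0, 266.21], [265.0, 266.2], [266.0, 266.34], [267.0, 266.41], [268.0, 266.42], [269.0, 266.4], [270.0, 266.62], [271.0, 266.78]] [[321.0, 269.92], [322.0, 270.09], [323.0, 270.05], [324.0, 270.08], [325.0, 270.25], [326.0, 270.25], [327.0, 270.23], [328.0, 270.23]]
yaw -5.049895166768747 rms mm 0.177171928250045
v 267.7828478964401 lat mm 0.7040754085886968 dist 20.87754982087617 ring deg 1.9315133668651856
axis x at y=.0551 0.53746630544927
[[263.0, 266.21], [264.0, 266.2], [265.0, 266.2], [266.0, 266.33], [267.0, 266.41], [268.0, 266.41], [269.0, 266.39], [270.0, 266.61], [271.0, 266.77]] [[321.0, 269.91], [322.0, 270.09], [323.0, 270.06], [324.0, 270.06], [325.0, 270.27], [326.0, 270.24], [327.0, 270.23], [328.0, 270.21]]
yaw -5.049350981512073 rms mm 0.18903202545237754
v 268.0349983010534 lat mm 0.07575179225685816 dist 20.863880200718018 ring deg 0.20802644922909297
axis x at y=.0551 0.5374765671110431
```

View pics/top_bigf.png

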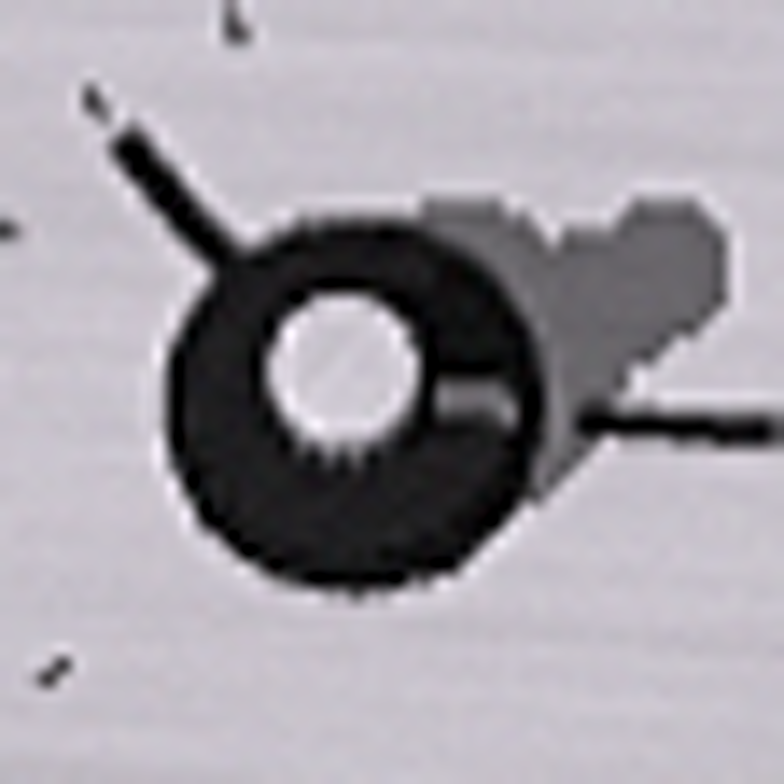

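View pics/scene_bigf.png

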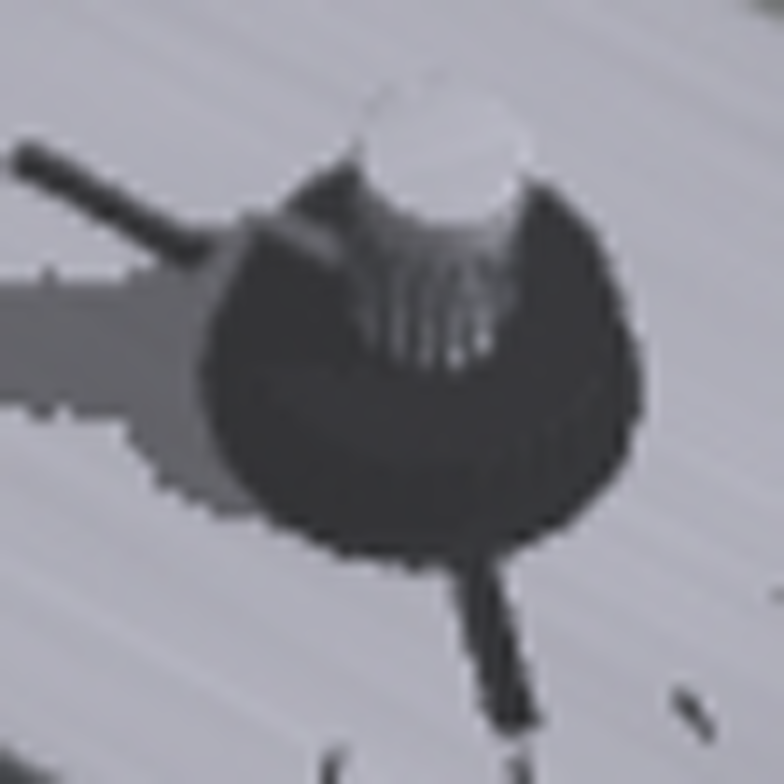

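The ring now reads about +0.2°, and the needle has not moved (tip at (517,725) in the enlarged scene crop, as before). On to the knob.

Request:
step_arm(steps=[{"x": 0.01, "y": -0.038, "z": 0.0, "ax": 0.0, "ay": 0.0, "az": 0.0, "claw": 0.08}, {"x": 0.01, "y": -0.038, "z": 0.0, "ax": 0.0, "ay": 0.0, "az": 0.0, "claw": 0.07}, {"x": 0.01, "y": -0.038, "z": 0.0, "ax": 0.0, "ay": 0.0, "az": 0.0, "claw": 0.06}, {"x": 0.01, "y": -0.035, "z": 0.0, "ax": 0.0, "ay": 0.0, "az": 0.0, "claw": 0.06}, {"x": 0.01, "y": -0.025, "z": 0.0, "ax": 0.0, "ay": 0.0, "az": 0.0, "claw": 0.06}])

```text
time_s: 10.0
ee_pos: [0.5375, 0.0475, 0.1801]
eef_rot: [3.141, -0.005, -0.037]
force: [0.3, -0.1, 0.5]
grip_width: 0.064
```

Request:
step_arm(steps=[{"x": 0.0, "y": 0.0, "z": 0.0, "ax": 0.0, "ay": 0.0, "az": 0.0, "claw": 0.06}, {"x": 0.0, "y": 0.0, "z": 0.0, "ax": 0.0, "ay": 0.0, "az": 0.0, "claw": 0.06}])

```text
time_s: 10.17
ee_pos: [0.5383, 0.0555, 0.1796]
eef_rot: [-3.141, -0.005, -0.027]
force: [0.1, -0.3, -0.4]
grip_width: 0.0601
```

```bash
python3 go.py .538 .0537 .15 -2
```

```text
t 10.1667 pos [0.5383 0.0555 0.1796] yaw -1.57 F [ 0.08 -0.29 -0.41] M [-0.001 -0.     0.049] g 0.0601 q6 1.633
shift mm [-0.38  1.83 29.59] rot deg [-0.03 -0.26  0.43]
```

Request:
step_arm(steps=[{"x": -0.0004, "y": 0.0018, "z": 0.01, "ax": 0.0, "ay": -0.26, "az": 0.4, "claw": 0.06}, {"x": 0.0, "y": 0.0, "z": 0.015, "ax": 0.0, "ay": 0.0, "az": 0.0, "claw": 0.06}, {"x": 0.0, "y": 0.0, "z": 0.015, "ax": 0.0, "ay": 0.0, "az": 0.0, "claw": 0.06}, {"x": 0.0, "y": 0.0, "z": 0.01, "ax": 0.0, "ay": 0.0, "az": 0.0, "claw": 0.06}, {"x": 0.0, "y": 0.0, "z": 0.0, "ax": 0.0, "ay": 0.0, "az": 0.0, "claw": 0.06}])

```text
time_s: 10.58
ee_pos: [0.5366, 0.0532, 0.1256]
eef_rot: [-3.141, 0.001, -0.034]
force: [-0.2, 0.4, 0.6]
grip_width: 0.0605
```

```bash
python3 go.py .538 .0537 .113 -2
```

```text
t 10.5833 pos [0.5366 0.0532 0.1256] yaw -1.97 F [-0.17  0.42  0.58] M [ 0.048  0.037 -0.007] g 0.0605 q6 1.636
shift mm [ 1.39 -0.52 12.62] rot deg [-0.02  0.06  0.03]
```

Request:
step_arm(steps=[{"x": 0.0014, "y": -0.0005, "z": 0.006, "ax": 0.0, "ay": 0.06, "az": 0.0, "claw": 0.05}, {"x": 0.0, "y": 0.0, "z": 0.005, "ax": 0.0, "ay": 0.0, "az": 0.0, "claw": 0.045}, {"x": 0.0, "y": 0.0, "z": 0.0, "ax": 0.0, "ay": 0.0, "az": 0.0, "claw": 0.04}, {"x": 0.0, "y": 0.0, "z": 0.0, "ax": 0.0, "ay": 0.0, "az": 0.0, "claw": 0.034}])

```text
time_s: 10.92
ee_pos: [0.5381, 0.0523, 0.1139]
eef_rot: [-3.141, 0.0, -0.037]
force: [-0.8, 0.1, 0.1]
grip_width: 0.0368
```

```bash
python3 go.py .538 .0537 .113 -2;python3 st.py g
```

```text
t 10.9167 pos [0.5381 0.0523 0.1139] yaw -2.09 F [-0.78  0.12  0.1 ] M [ 0.003 -0.003  0.029] g 0.0368 q6 1.636
shift mm [-0.16 -1.39  0.94] rot deg [-0.01  0.   -0.09]
10.9167 [0.029 0.373 1.649 0.    1.12  1.636] [0.5381 0.0523 0.1139] [-3.141  0.    -0.037] [-0.78  0.12  0.1 ] [ 0.003 -0.003  0.029] 0.0368
tool shift x,y mm -1.19 -2.15 yaw -2.09
```

View pics/scene_g.png

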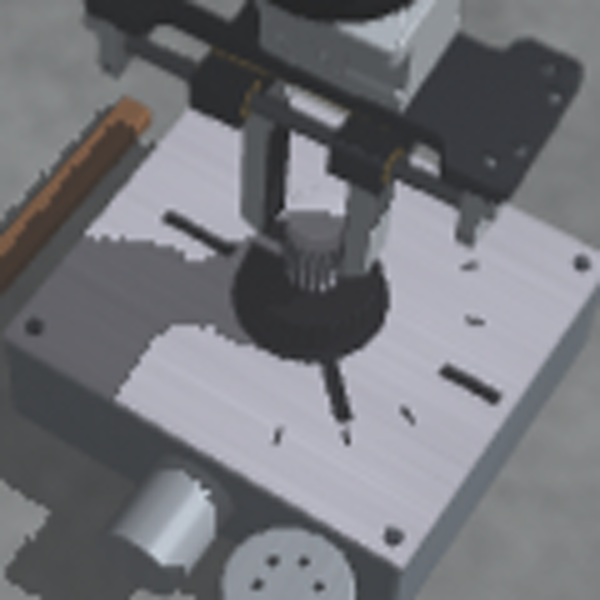

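The fingers straddle the knob above the ring. I shift to centre on it and close with 25 N.

Request:
step_arm(steps=[{"x": 0.0, "y": -0.0014, "z": 0.0005, "ax": 0.0, "ay": 0.0, "az": 0.0, "claw": 0.03}, {"x": 0.0, "y": 0.0, "z": 0.0, "ax": 0.0, "ay": 0.0, "az": 0.0, "claw": 0.02}, {"x": 0.0, "y": 0.0, "z": 0.0, "ax": 0.0, "ay": 0.0, "az": 0.0, "claw": 0.02}, {"x": 0.0, "y": 0.0, "z": 0.0, "ax": 0.0, "ay": 0.0, "az": 0.0, "claw": 0.02}], grip_force=25)

```text
time_s: 11.35
ee_pos: [0.5385, 0.0536, 0.1145]
eef_rot: [3.141, -0.002, -0.036]
force: [0.3, -0.5, -2.1]
grip_width: 0.0253
```

```bash
python3 go.py .538 .0537 .113 -2; python3 -c "
from h import *
print([ctrl.get_obs()['force'][2].round(2) for _ in range(4)])"
```

```text
t 11.35 pos [0.5385 0.0536 0.1145] yaw -2.09 F [ 0.34 -0.49 -2.13] M [-0.009 -0.043  0.003] g 0.0253 q6 1.639
shift mm [-0.53 -0.05  1.49] rot deg [ 0.02 -0.1  -0.09]
[np.float64(-2.13), np.float64(-2.13), np.float64(-2.13), np.float64(-2.13)]
```

Request:
step_arm(steps=[{"x": 0.0, "y": 0.0, "z": 0.0008, "ax": 0.0, "ay": 0.0, "az": 0.0, "claw": 0.02}])

```text
time_s: 11.43
ee_pos: [0.5386, 0.0536, 0.1138]
eef_rot: [3.141, -0.002, -0.036]
force: [-0.9, -1.3, 0.5]
grip_width: 0.0256
```

Request:
step_arm(steps=[{"x": 0.0, "y": 0.0, "z": 0.0008, "ax": 0.0, "ay": 0.0, "az": 0.0, "claw": 0.02}])

```text
time_s: 11.52
ee_pos: [0.5386, 0.0536, 0.1131]
eef_rot: [3.141, -0.002, -0.036]
force: [-1.4, -1.4, -0.1]
grip_width: 0.0257
```

Request:
step_arm(steps=[{"x": 0.0, "y": 0.0, "z": 0.0007, "ax": 0.0, "ay": 0.0, "az": 0.0, "claw": 0.02}])

```text
time_s: 11.6
ee_pos: [0.5386, 0.0536, 0.1124]
eef_rot: [3.141, -0.002, -0.036]
force: [-1.0, -1.0, 0.5]
grip_width: 0.0255
```

Request:
step_arm(steps=[{"x": 0.0, "y": 0.0, "z": 0.0, "ax": 0.0, "ay": 0.0, "az": 0.0, "claw": 0.02}])

```text
time_s: 11.68
ee_pos: [0.5385, 0.0536, 0.1123]
eef_rot: [3.141, -0.002, -0.036]
force: [-1.3, -0.7, 1.3]
grip_width: 0.0253
```

Request:
step_arm(steps=[{"x": 0.0, "y": 0.0, "z": 0.0006, "ax": 0.0, "ay": 0.0, "az": 0.0, "claw": 0.02}])

```text
time_s: 11.77
ee_pos: [0.5386, 0.0536, 0.1119]
eef_rot: [3.141, -0.002, -0.036]
force: [-0.9, -1.2, 1.1]
grip_width: 0.0253
```

Request:
step_arm(steps=[{"x": 0.0, "y": 0.0, "z": 0.0006, "ax": 0.0, "ay": 0.0, "az": 0.0, "claw": 0.02}])

```text
time_s: 11.85
ee_pos: [0.5386, 0.0536, 0.1112]
eef_rot: [3.141, -0.002, -0.036]
force: [-1.0, -1.7, 1.0]
grip_width: 0.0254
```

Request:
step_arm(steps=[{"x": 0.0, "y": 0.0, "z": 0.0006, "ax": 0.0, "ay": 0.0, "az": 0.0, "claw": 0.02}])

```text
time_s: 11.93
ee_pos: [0.5386, 0.0537, 0.1106]
eef_rot: [3.141, -0.002, -0.036]
force: [-1.0, -0.3, 0.5]
grip_width: 0.0257
```

Request:
step_arm(steps=[{"x": 0.0, "y": 0.0, "z": 0.0006, "ax": 0.0, "ay": 0.0, "az": 0.0, "claw": 0.02}])

```text
time_s: 12.02
ee_pos: [0.5386, 0.0536, 0.11]
eef_rot: [3.141, -0.002, -0.037]
force: [-1.0, -1.8, 0.8]
grip_width: 0.0256
```

Request:
step_arm(steps=[{"x": 0.0, "y": 0.0, "z": 0.0006, "ax": 0.0, "ay": 0.0, "az": 0.0, "claw": 0.02}])

```text
time_s: 12.1
ee_pos: [0.5386, 0.0536, 0.1094]
eef_rot: [3.141, -0.002, -0.037]
force: [-2.0, -1.6, 4.1]
grip_width: 0.0255
```

Request:
step_arm(steps=[{"x": 0.0, "y": 0.0, "z": 0.0006, "ax": 0.0, "ay": 0.0, "az": 0.0, "claw": 0.02}])

```text
time_s: 12.18
ee_pos: [0.5386, 0.0536, 0.1089]
eef_rot: [3.141, -0.002, -0.036]
force: [-2.9, -1.3, 7.1]
grip_width: 0.0255
```

Request:
step_arm(steps=[{"x": 0.0, "y": 0.0, "z": 0.0004, "ax": 0.0, "ay": 0.0, "az": 0.0, "claw": 0.02}])

```text
time_s: 12.27
ee_pos: [0.5387, 0.0537, 0.1088]
eef_rot: [3.141, -0.002, -0.036]
force: [-4.4, -1.6, 7.4]
grip_width: 0.0257
```

Request:
step_arm(steps=[{"x": 0.0, "y": 0.0, "z": 0.0, "ax": 0.0, "ay": 0.0, "az": 0.0, "claw": 0.02}])

```text
time_s: 12.35
ee_pos: [0.5387, 0.0537, 0.1091]
eef_rot: [3.141, -0.002, -0.036]
force: [-2.8, -1.5, 6.0]
grip_width: 0.0257
```

Request:
step_arm(steps=[{"x": 0.0, "y": 0.0, "z": 0.0007, "ax": 0.0, "ay": 0.0, "az": 0.0, "claw": 0.02}])

```text
time_s: 12.43
ee_pos: [0.5387, 0.0537, 0.1088]
eef_rot: [3.141, -0.003, -0.036]
force: [-3.8, -1.4, 6.9]
grip_width: 0.0252
```

Request:
step_arm(steps=[{"x": 0.0, "y": 0.0, "z": 0.0006, "ax": 0.0, "ay": 0.0, "az": 0.0, "claw": 0.02}])

```text
time_s: 12.52
ee_pos: [0.5387, 0.0536, 0.1087]
eef_rot: [3.141, -0.003, -0.036]
force: [-4.3, -1.7, 8.2]
grip_width: 0.0252
```

Request:
step_arm(steps=[{"x": -0.0003, "y": 0.0, "z": 0.0007, "ax": 0.0, "ay": 0.0, "az": -3.0, "claw": 0.02}])

```text
time_s: 12.6
ee_pos: [0.5387, 0.0537, 0.1086]
eef_rot: [3.141, -0.004, 0.015]
force: [-3.2, -0.7, 8.4]
grip_width: 0.0255
```

Request:
step_arm(steps=[{"x": -0.0002, "y": 0.0, "z": 0.0006, "ax": 0.0, "ay": 0.0, "az": -4.0, "claw": 0.02}])

```text
time_s: 12.68
ee_pos: [0.5387, 0.0538, 0.1087]
eef_rot: [3.141, -0.004, 0.087]
force: [-4.4, -0.5, 8.0]
grip_width: 0.0254
```

Request:
step_arm(steps=[{"x": -0.0003, "y": 0.0, "z": 0.0008, "ax": 0.0, "ay": -0.1, "az": -5.0, "claw": 0.02}])

```text
time_s: 12.77
ee_pos: [0.5386, 0.054, 0.1086]
eef_rot: [3.141, -0.004, 0.177]
force: [-3.7, -0.2, 10.3]
grip_width: 0.0253
```

```bash
python3 go.py .538 .0537 .1088 43; python3 st.py h;python3 go.py .538 .0537 .1088 43
```

```text
t 12.7667 pos [0.5386 0.054  0.1086] yaw 10.14 F [-3.67 -0.16 10.33] M [ 0.089  0.705 -0.003] g 0.0253 q6 1.426
shift mm [-0.67  0.15 -0.19] rot deg [  0.09  -0.2  -32.86]
12.7667 [ 0.032  0.378  1.654 -0.     1.105  1.426] [0.5386 0.054  0.1086] [ 3.141 -0.004  0.177] [-3.67 -0.16 10.33] [ 0.089  0.705 -0.003] 0.0253
tool shift x,y mm -1.52 -0.81 yaw 10.14
t 12.8667 pos [0.5386 0.0539 0.1086] yaw 10.19 F [-4.09 -1.33  9.35] M [ 0.049  0.729 -0.008] g 0.0254 q6 1.425
shift mm [-0.67  0.12 -0.19] rot deg [  0.1   -0.19 -32.81]
```

View pics/scene_h.png

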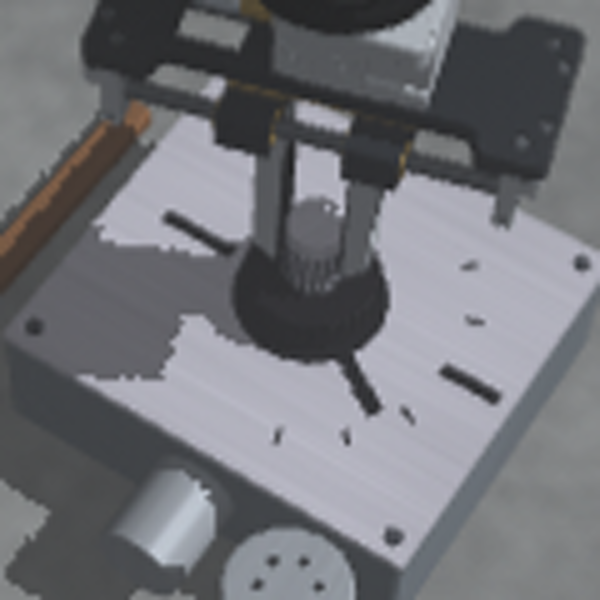

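```bash
cat > nd.py <<'E'
from fit import *
import sys
# 5x scene crop tip px -> needle angle, using scene-calibrated axis (0.5371,0.0521) yaw -5.05
for a in sys.argv[1:]:
    u,v=map(float,a.split(',')); P=plane('scene',conv([(u,v)],5,(288,175)),.0715)[0]
    d=P[:2]-[.5371,.0521]; print('r',1e3*np.hypot(*d),'needle deg',np.degrees(np.arctan2(d[1],d[0]))-84.95)
E
python3 nd.py 343,418 374,408
```

```text
r 62.81155568153211 needle deg -45.42263050343893
r 62.10763720610697 needle deg -32.50694567709532
```

The needle follows one to one: its tip moved from (343,418) to (374,408). I continue turning.

Request:
step_arm(steps=[{"x": -0.0003, "y": 0.0, "z": 0.0006, "ax": 0.0, "ay": -0.1, "az": -5.0, "claw": 0.02}, {"x": -0.0002, "y": 0.0, "z": 0.0007, "ax": 0.0, "ay": -0.1, "az": -5.0, "claw": 0.02}])

```text
time_s: 13.03
ee_pos: [0.5386, 0.0542, 0.1087]
eef_rot: [3.141, -0.002, 0.355]
force: [-5.1, -0.4, 8.5]
grip_width: 0.0254
```

Request:
step_arm(steps=[{"x": -0.0003, "y": 0.0, "z": 0.0007, "ax": 0.0, "ay": -0.1, "az": -5.0, "claw": 0.02}, {"x": -0.0002, "y": 0.0, "z": 0.0006, "ax": 0.0, "ay": -0.1, "az": -5.0, "claw": 0.02}])

```text
time_s: 13.2
ee_pos: [0.5384, 0.0545, 0.1087]
eef_rot: [3.141, 0.0, 0.538]
force: [-4.7, -0.1, 7.5]
grip_width: 0.0249
```

```bash
python3 go.py .538 .0537 .1088 43.4
```

```text
t 13.2 pos [0.5384 0.0545 0.1087] yaw 30.85 F [-4.67 -0.06  7.53] M [ 0.104  0.812 -0.016] g 0.0249 q6 1.066
shift mm [-0.76  0.45 -0.1 ] rot deg [  0.05   0.02 -12.55]
```

Request:
step_arm(steps=[{"x": -0.0003, "y": 0.0003, "z": 0.0008, "ax": 0.0, "ay": 0.0, "az": -5.0, "claw": 0.02}, {"x": -0.0003, "y": 0.0002, "z": 0.0007, "ax": 0.0, "ay": 0.0, "az": -4.0, "claw": 0.02}])

```text
time_s: 13.37
ee_pos: [0.5383, 0.0546, 0.1085]
eef_rot: [3.142, -0.001, 0.705]
force: [-4.9, 1.3, 9.2]
grip_width: 0.0256
```

```bash
python3 go.py .538 .0537 .1088 43.4; python3 st.py i;python3 go.py .538 .0537 .1088 43.4
```

```text
t 13.3667 pos [0.5383 0.0546 0.1085] yaw 40.38 F [-4.86  1.28  9.16] M [0.436 1.02  0.005] g 0.0256 q6 0.899
shift mm [-0.79  0.49 -0.3 ] rot deg [ 0.   -0.06 -3.02]
13.3667 [3.300e-02 3.800e-01 1.653e+00 1.000e-03 1.108e+00 8.990e-01] [0.5383 0.0546 0.1085] [ 3.142e+00 -1.000e-03  7.050e-01] [-4.86  1.28  9.16] [0.436 1.02  0.005] 0.0256
tool shift x,y mm -1.04 -0.76 yaw 40.38
t 13.4667 pos [0.5383 0.0546 0.1085] yaw 40.3 F [-4.75  2.08 10.39] M [ 0.391  1.051 -0.025] g 0.0252 q6 0.9
shift mm [-0.8   0.53 -0.28] rot deg [ 0.   -0.06 -3.1 ]
```

View pics/scene_i.png

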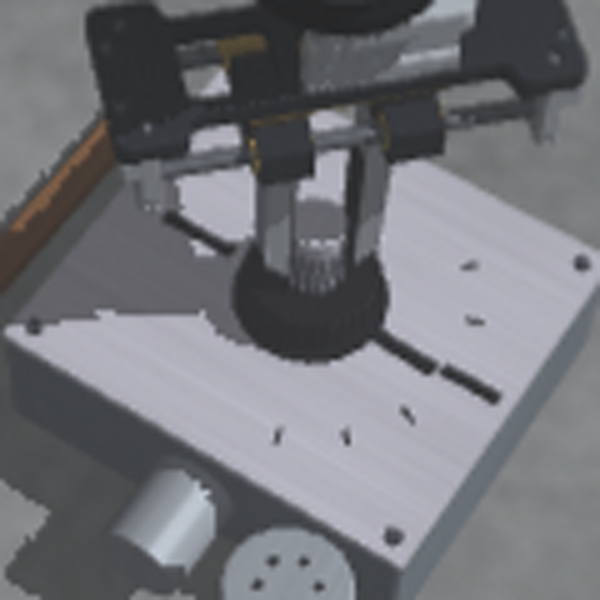

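```bash
python3 - <<'E'
from h import *
a=cv2.imread('pics/scene_i.png'); c=a[310:430,360:520]; cv2.imwrite('pics/zi.png',cv2.resize(c,None,fx=5,fy=5,interpolation=cv2.INTER_CUBIC))
E
```

```text
(no output)
```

View pics/zi.png

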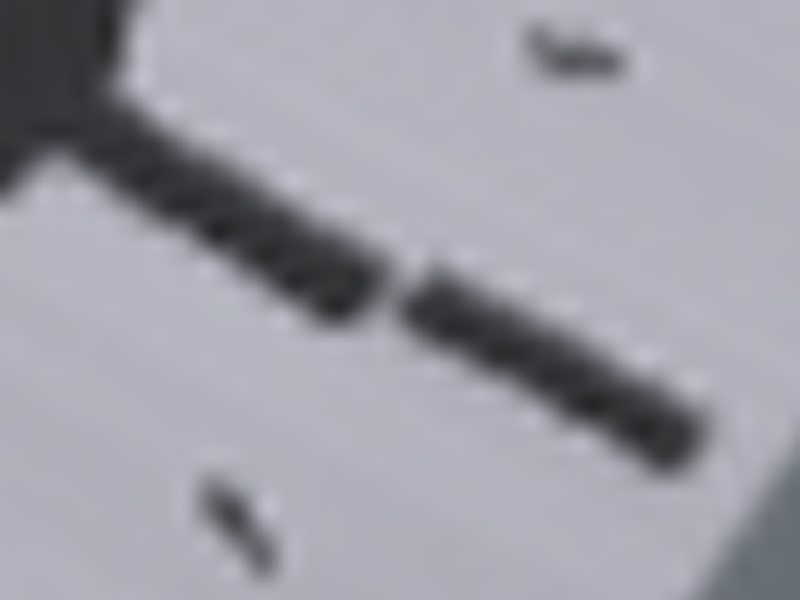

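The needle tip still lies a few degrees short of the mark. I turn the last 3°.

Request:
step_arm(steps=[{"x": -0.0003, "y": 0.0003, "z": 0.0007, "ax": 0.0, "ay": 0.0, "az": -3.0, "claw": 0.02}, {"x": -0.0002, "y": 0.0002, "z": 0.0006, "ax": 0.0, "ay": 0.0, "az": 0.0, "claw": 0.02}])

```text
time_s: 13.63
ee_pos: [0.5382, 0.0547, 0.1086]
eef_rot: [-3.141, -0.002, 0.759]
force: [-5.2, -1.0, 9.4]
grip_width: 0.0256
```

```bash
python3 go.py .538 .0537 .1088 43.4; python3 - <<'E'
from h import *
p,_=vision.camera('scene'); np.save('scene_j.npy',p); c=p[237:261,360:392,::-1]; cv2.imwrite('pics/zj.png',cv2.resize(c,None,fx=25,fy=25,interpolation=cv2.INTER_CUBIC))
E
```

```text
t 13.6333 pos [0.5382 0.0547 0.1086] yaw 43.47 F [-5.17 -0.99  9.38] M [ 0.101  1.003 -0.047] g 0.0256 q6 0.844
shift mm [-0.86  0.58 -0.24] rot deg [-0.03 -0.13  0.07]
```

View pics/zj.png

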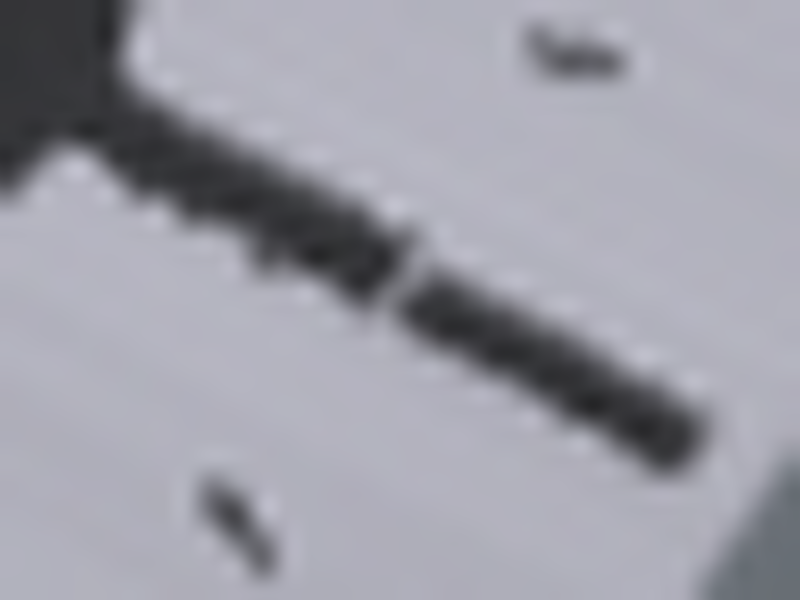

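```bash
python3 - <<'E'
from fit import *
f=lambda p:conv(p,25,(360,237))
m=plane('scene',f([(420,302),(680,450)]),.07)[:,:2]; t=plane('scene',f([(390,272),(391,275),(120,128)]),.0715)[:,:2]
u=m[1]-m[0];u/=np.hypot(*u); nrm=np.array([-u[1],u[0]])
print('mark dir',np.degrees(np.arctan2(u[1],u[0])),'tip lateral mm (ccw+)',1e3*(t-m.mean(0))@nrm, 1e3*(t-m.mean(0))@u-np.array(80*[0][:1])+80)
c=np.array([.5371,.0521])
for q in np.vstack([m,t]): print(np.hypot(*(q-c)),np.degrees(np.arctan2(*(q-c)[::-1])))
E
```

```text
Traceback (most recent call last):
ValueError: operands could not be broadcast together with shapes (3,) (80,)
```

```bash
python3 - <<'E'
from fit import *
f=lambda p:conv(p,25,(360,237))
m=plane('scene',f([(420,302),(680,450)]),.07)[:,:2]; t=plane('scene',f([(390,272),(391,275),(120,128)]),.0715)[:,:2]
u=m[1]-m[0];u/=np.hypot(*u); nrm=np.array([-u[1],u[0]])
print('mark dir',np.degrees(np.arctan2(u[1],u[0])),'lat',1e3*(t-m.mean(0))@nrm)
c=np.array([.5371,.0521])
for q in np.vstack([m,t]): print(np.hypot(*(q-c)),np.degrees(np.arctan2(*(q-c)[::-1])))
E
```

```text
mark dir 84.2973801129618 lat [ 0.25224482  0.04608703 -0.56070077]
0.06697003824725252 84.78227072640092
0.09258944461399923 84.64809998417095
0.06367242791274919 85.034380640944
0.06389387104935049 84.84694590978984
0.03715495254128849 84.30671850880634
```

The needle lines up with its mark within about 0.3°. I raise the knob straight up while still holding it, then let go.

Request:
step_arm(steps=[{"x": 0.0, "y": 0.0, "z": -0.001, "ax": 0.0, "ay": 0.0, "az": 0.0, "claw": 0.02}, {"x": 0.0, "y": 0.0, "z": -0.0015, "ax": 0.0, "ay": 0.0, "az": 0.0, "claw": 0.02}, {"x": 0.0, "y": 0.0, "z": -0.0015, "ax": 0.0, "ay": 0.0, "az": 0.0, "claw": 0.02}, {"x": 0.0, "y": 0.0, "z": -0.001, "ax": 0.0, "ay": 0.0, "az": 0.0, "claw": 0.02}])

```text
time_s: 14.02
ee_pos: [0.5381, 0.0547, 0.114]
eef_rot: [-3.141, -0.002, 0.756]
force: [-0.6, -1.5, 0.4]
grip_width: 0.0253
```

```bash
python3 go.py .538 .0537 .1145 43.4
```

```text
t 14.0167 pos [0.5381 0.0547 0.114 ] yaw 43.34 F [-0.65 -1.48  0.41] M [-0.207  0.159  0.023] g 0.0253 q6 0.846
shift mm [-0.8   0.69 -0.5 ] rot deg [-0.03 -0.13 -0.06]
```

Request:
step_arm(steps=[{"x": 0.0, "y": 0.0, "z": -0.0004, "ax": 0.0, "ay": 0.0, "az": 0.0, "claw": 0.02}, {"x": 0.0, "y": 0.0, "z": 0.0, "ax": 0.0, "ay": 0.0, "az": 0.0, "claw": 0.06}, {"x": 0.0, "y": 0.0, "z": 0.0, "ax": 0.0, "ay": 0.0, "az": 0.0, "claw": 0.06}, {"x": 0.0, "y": 0.0, "z": 0.0, "ax": 0.0, "ay": 0.0, "az": 0.0, "claw": 0.06}, {"x": 0.0, "y": 0.0, "z": 0.0, "ax": 0.0, "ay": 0.0, "az": 0.0, "claw": 0.06}])

```text
time_s: 14.43
ee_pos: [0.5383, 0.0551, 0.1141]
eef_rot: [-3.141, -0.003, 0.756]
force: [0.5, 0.5, -0.1]
grip_width: 0.049
```

Request:
step_arm(steps=[{"x": 0.0, "y": 0.0, "z": 0.0, "ax": 0.0, "ay": 0.0, "az": 0.0, "claw": 0.06}, {"x": 0.0, "y": 0.0, "z": -0.025, "ax": 0.0, "ay": 0.0, "az": 0.0, "claw": 0.06}, {"x": 0.0, "y": 0.0, "z": -0.03, "ax": 0.0, "ay": 0.0, "az": 0.0, "claw": 0.06}, {"x": 0.0, "y": 0.0, "z": -0.03, "ax": 0.0, "ay": 0.0, "az": 0.0, "claw": 0.06}])

```text
time_s: 14.77
ee_pos: [0.5354, 0.0549, 0.1952]
eef_rot: [-3.133, 0.006, 0.756]
force: [0.8, 0.1, 0.3]
grip_width: 0.06
```

Request:
step_arm(steps=[{"x": -0.03, "y": 0.027, "z": 0.0, "ax": 0.0, "ay": 0.0, "az": 0.0, "claw": 0.06}, {"x": -0.03, "y": 0.027, "z": 0.0, "ax": 0.0, "ay": 0.0, "az": 0.0, "claw": 0.06}, {"x": -0.03, "y": 0.027, "z": 0.0, "ax": 0.0, "ay": 0.0, "az": 0.0, "claw": 0.06}, {"x": -0.03, "y": 0.027, "z": 0.0, "ax": 0.0, "ay": 0.0, "az": 0.0, "claw": 0.06}, {"x": -0.03, "y": 0.027, "z": 0.0, "ax": 0.0, "ay": 0.0, "az": 0.0, "claw": 0.06}])

```text
time_s: 15.18
ee_pos: [0.522, -0.1465, 0.203]
eef_rot: [3.141, -0.004, 0.768]
force: [0.9, 0.4, 0.4]
grip_width: 0.0598
```

Request:
step_arm(steps=[{"x": 0.0, "y": 0.0, "z": 0.0, "ax": 0.0, "ay": 0.0, "az": 0.0, "claw": 0.06}, {"x": 0.0, "y": 0.0, "z": 0.0, "ax": 0.0, "ay": 0.0, "az": 0.0, "claw": 0.06}])

```text
time_s: 15.35
ee_pos: [0.5208, -0.1535, 0.2029]
eef_rot: [3.141, -0.003, 0.761]
force: [-0.0, 0.6, -0.6]
grip_width: 0.0598
```

```bash
python3 big.py k; python3 lat.py k; python3 st.py k
```

```text
[[263.0, 266.19], [264.0, 266.21], [265.0, 266.2], [266.0, 266.33], [267.0, 266.4], [268.0, 266.42], [269.0, 266.4], [270.0, 266.61], [271.0, 266.77]] [[321.0, 269.92], [322.0, 270.08], [323.0, 270.07], [324.0, 270.05], [325.0, 270.24], [326.0, 270.24], [327.0, 270.24], [328.0, 270.23]]
yaw -5.04928376150646 rms mm 0.17049954636184989
v 268.0250501002004 lat mm 0.10185287754425028 dist 20.86441949461223 ring deg 0.2796959513025335
axis x at y=.0551 0.5374748113964193
15.55 [-0.351  0.284  1.547  0.002  1.308  0.455] [ 0.5213 -0.151   0.2029] [ 3.141e+00 -3.000e-03  7.650e-01] [-0.22  0.11 -0.4 ] [-0.047 -0.032  0.039] 0.0597
tool shift x,y mm 153.65 -137.39 yaw 43.83
```

View pics/top_bigk.png

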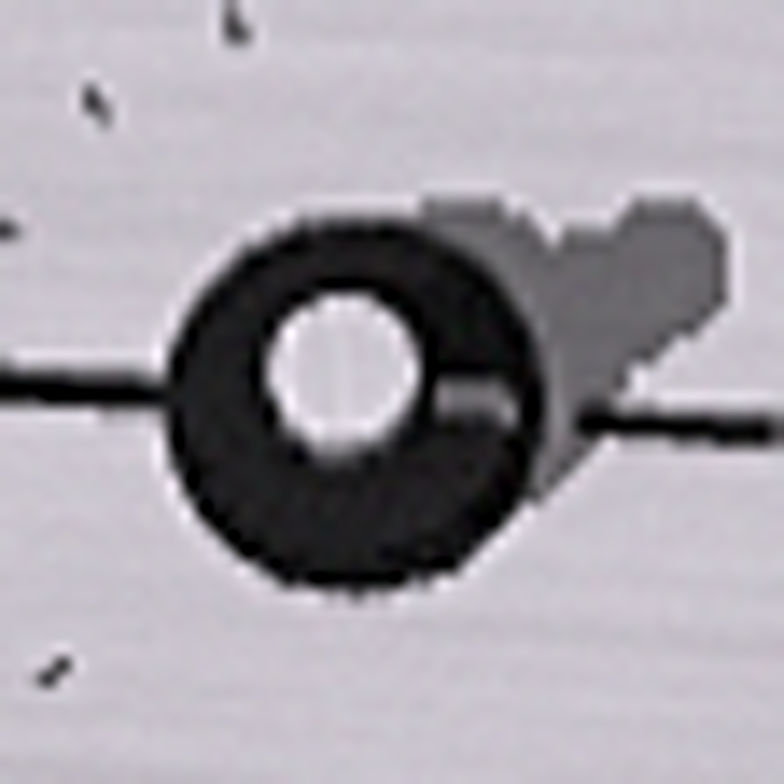

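View pics/scene_k.png

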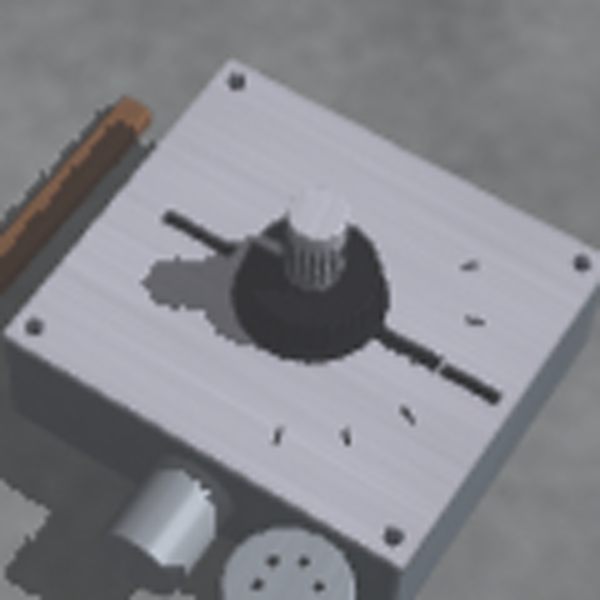

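View pics/top_k.png

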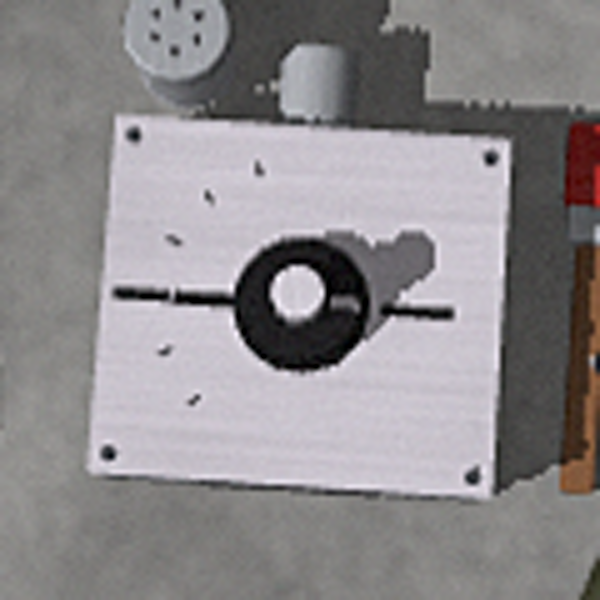

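```bash
python3 - <<'E'
import sys; sys.argv=['x','k']
from lat import *
nd=colcent(a,274,284,262,273); P=plane('top',nd,.0715); lat=(P[:,0]-np.polyval(k,P[:,1]))*np.cos(yaw)
print((lat*1e3).round(2), 'tip deg (ccw+)',np.degrees(-lat[:4].mean()/(P[:4,1].mean()-.0551)), nd.round(2).tolist())
q=np.polyfit(P[:,1],P[:,0],1);print('dir diff deg',-np.degrees(np.arctan(q[0])-np.arctan(k[0])))
E
```

```text
[[263.0, 266.19], [264.0, 266.21], [265.0, 266.2], [266.0, 266.33], [267.0, 266.4], [268.0, 266.42], [269.0, 266.4], [270.0, 266.61], [271.0, 266.77]] [[321.0, 269.92], [322.0, 270.08], [323.0, 270.07], [324.0, 270.05], [325.0, 270.24], [326.0, 270.24], [327.0, 270.24], [328.0, 270.23]]
yaw -5.04928376150646 rms mm 0.17049954636184989
v 268.0250501002004 lat mm 0.10185287754425028 dist 20.86441949461223 ring deg 0.2796959513025335
axis x at y=.0551 0.5374748113964193
[-0.52 -0.77 -0.57 -0.64 -0.46 -0.47 -0.3  -0.61 -0.37 -0.22] tip deg (ccw+) 0.6154288163576238 [[274.0, 267.01], [275.0, 267.17], [276.0, 267.16], [277.0, 267.25], [278.0, 267.24], [279.0, 267.31], [280.0, 267.31], [281.0, 267.5], [282.0, 267.47], [283.0, 267.48]]
dir diff deg 0.8831520385115652
```

```bash
python3 -c "
from station import ticket; print(ticket.hand_in())"
```

```text
the job is handed in; nothing more can be done
None
```

I turned the ring clockwise about 51° onto its mark, in two grips. Then I pressed the knob to the clutch and turned it about 45.5° anticlockwise, raised it, let go, and backed off. The job was handed in at about 15.6 s; no verdict was reported.

- **Ring:** the last overhead check read +0.3°, against +0.2° before the knob was used, so it did not shift. One early scene-camera fit read several degrees higher. I didn't rely on it, because the knob partly hid the bar in that view.
- **Needle:** it did not move while the ring was turned. At the end the scene camera, with the knob still pressed, put it within about 0.3° of its mark. The overhead camera afterwards read about +0.6°.
- **Clutch:** it bit about 5 mm down. The net force on it while turning was about 6.5 to 9.5 N (readings noisy by about 1 N), mostly in the 7 to 12 N range and far below 20 N.
- **Knob and bystanders:** the knob is back up and released. The shaker and the part of the brush in the final pictures are where they were. I did not picture the bowl and jar again, but the arm's path stayed clear of them.

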